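# Put the nuts away in the bottom tray

### The job

The brass nuts belong in the yellow tray at the bottom of the stack: first lift off the grey tray and then the green one, keeping them level, and pile them on the black rubber mat. Then tip the blue scoop over the yellow tray so that its nuts slide out into it, stand the empty scoop upright back on its red pad, and put every nut lying loose on the bench into the yellow tray too. When all the nuts are in, restack green and then grey squarely on the yellow tray as they were, leaving the yellow tray where it stands and everything else on the bench undisturbed.

Things in the scene. Friction and masses are not known exactly. Their poses are not given: they have to be found in the camera images.
- yellow_tray: yellow stacking tray, outer 180 (x) by 130 (y) by 70 mm high, walls 6 mm, inner floor 10 mm above the underside; origin: centre of the underside, z up. Lowest of the stack, on the bench; no bar in it, inside 168 by 118 mm; about 0.7 kg
- green_tray: green stacking tray, outer 180 (x) by 130 (y) by 70 mm high, walls 6 mm, inner floor 10 mm above the underside; origin: centre of the underside, z up; about 0.5 kg with contents, balanced. Its 160 by 110 mm, 6 mm deep foot drops inside the rim of the tray below with 4 mm play all round: stacked trays sit 64 mm above one another. Middle of the stack at the start
- green_bar (a point): green tray's carrying bar, grip point on the tray's centre, 45 mm above its underside: a solid wall 14 mm thick (in tray x) across the whole tray in y, from the inner floor to 58 mm above the underside (12 mm below the rim). Straddle it with the fingers, closing along tray x. Axes as the tray's. Tubes are fixed in the tray's ends, beyond 53 mm from the centre
- grey_tray: grey stacking tray, outer 180 (x) by 130 (y) by 70 mm high, walls 6 mm, inner floor 10 mm above the underside; origin: centre of the underside, z up; about 0.5 kg with contents, balanced. Its 160 by 110 mm, 6 mm deep foot drops inside the rim of the tray below with 4 mm play all round: stacked trays sit 64 mm above one another. Top of the stack at the start
- grey_bar (a point): grey tray's carrying bar, grip point on the tray's centre, 45 mm above its underside: a solid wall 14 mm thick (in tray x) across the whole tray in y, from the inner floor to 58 mm above the underside (12 mm below the rim). Straddle it with the fingers, closing along tray x. Axes as the tray's. Flanges are fixed in the tray's ends, beyond 50 mm from the centre
- mat: black rubber mat, fixed, 230 (x) by 180 (y) by 4 mm, origin at the centre of its underside
- pad: red pad on which the scoop stands, fixed, 150 (x) by 90 (y) by 3 mm, origin at the centre of its underside
- scoop: blue sheet-metal scoop, open on top, 60 mm high, 0.18 kg empty; origin: centre of the underside of its floor (54 by 58 mm, 3 mm thick), z up when standing, lip towards local -x. Grip from above across the two flat upright cheeks, 58 mm apart outside (in y), full height for x from -27 to 27 mm; the back at x +27 mm is upright
- scoop_lip (a point): middle of the scoop's pouring lip, at x -85, y 0, z 61 mm in the scoop's frame (axes as the scoop's). The front slopes outwards at 45 degrees from the floor at x -27 mm up to this lip; the nuts slide out over it when the scoop is turned lip down by 85 to 110 degrees
- nut0: hexagonal brass coupling nut, 21 mm across flats, 24 mm across corners, 22 mm long, about 50 g, origin at its middle, z along the bore; in the scoop at the start (2 to 4 of these are present)
- nut1: hexagonal brass coupling nut, 21 mm across flats, 24 mm across corners, 22 mm long, about 50 g, origin at its middle, z along the bore; in the scoop at the start (2 to 4 of these are present)
- nut2: hexagonal brass coupling nut, 21 mm across flats, 24 mm across corners, 22 mm long, about 50 g, origin at its middle, z along the bore; in the scoop at the start (2 to 4 of these are present)
- nut3: hexagonal brass coupling nut, 21 mm across flats, 24 mm across corners, 22 mm long, about 50 g, origin at its middle, z along the bore; in the scoop at the start (2 to 4 of these are present)
- stray0: hexagonal brass coupling nut, 21 mm across flats, 24 mm across corners, 22 mm long, about 50 g, origin at its middle, z along the bore; loose on the bench at the start, on end (1 to 3 of these are present)
- stray1: hexagonal brass coupling nut, 21 mm across flats, 24 mm across corners, 22 mm long, about 50 g, origin at its middle, z along the bore; loose on the bench at the start, on end (1 to 3 of these are present)
- stray2: hexagonal brass coupling nut, 21 mm across flats, 24 mm across corners, 22 mm long, about 50 g, origin at its middle, z along the bore; loose on the bench at the start, on end (1 to 3 of these are present)
- spray: bystander: red aerosol can, 52 mm diameter, 128 mm tall, origin at its foot
- tee: bystander: aluminium pipe tee lying down, 130 mm long in y, 52 mm high, origin under its middle
- angle: bystander: piece of steel angle iron, 160 mm long in y, 40 by 40 mm, origin under its middle

How it is judged:
By the outcome, as a careful person would: the job done as asked, in the order asked, and still so for the second after the job is handed in, with the robot touching nothing.
Of nut0, nut1, nut2, nut3 only 2 to 4 are there at a start; the rules pass over those that are not, and their reading is None.
Of stray0, stray1, stray2 only 1 to 3 are there at a start; the rules pass over those that are not, and their reading is None.
At some moment in a run one of stray0, stray1, stray2, scoop may be knocked a few centimetres aside while the robot is not near it.
It also fails if it takes over 210 s, if anything falls off the work surface, if the arm or the gripper's body presses on something with over 40 N, if the wrist force passes 120 N, or if a joint passes its speed limit or range.

### The arm

A 6-joint arm with a two-finger parallel gripper is mounted at the origin on the work surface. World frame = base frame: x ahead of the robot, y to its left, z up, the work surface at z = 0. Lengths are in m, angles in rad, forces in N, time in s.
With the tool pointing down it reaches from about 0.35 to 0.95 m from the base axis. Payload 17.4 kg.
Tool frame: the origin (TCP) lies on the mounting face of the last link; the fingertips stand 186 mm ahead of it and the grasp point (between the pads) lies 167 mm ahead of it; z points along the fingers, y is the line along which they close (so a half turn about z gives the same grasp; the last joint's range is limited). The gripper opens to 93 mm and grips with 3 to 60 N. Pads are 15 mm wide; open, the fingers measure 128 mm over their backs; the gripper's body (75 mm by 188 mm) begins 65 mm behind the grasp point.
Start: joints at [1.193, 0.116, 1.442, -0, 1.584, -0.038], TCP at [0.225, 0.636, 0.405] pointing down, gripper open.
Joint ranges: [-2.83, 2.83], [-0.83, 2.19], [0.07, 2.5], [-1.14, 4.28], [0.01, 3], [-2.97, 2.97]. Speed limits (rad/s): [1.89, 1.89, 2.22, 3.14, 3.14, 3.14].

### API

Orientations are given as a 3x3 rotation matrix whose columns are the frame's x, y, z axes.
In Python, from bench import env gives the robot as it stands. The module is installed in compiled form; this text tells all that it offers.
- The arm moves only by the shell command python3 -m creep 'ROWS'. ROWS is JSON, a list that holds one entry, the list of rows, each a list of 5 numbers: the opening in per cent of the stroke, from 0 (shut) to 100 (fully open), then the shift along the tool's x, y, z in cm, then the turn about the tool's z in degrees. A call has exactly 5 rows; each row shifts and turns the commanded pose from where the row before left it, along the tool's axes as they then stand; what a row does not reach is not made up. A row lasts 1/10 s, in which the tool goes at most 50 mm and 8.59 degrees, less where a joint would pass 70% of its speed; a pose out of reach is approached as far as the arm can. A call with a gripper value outside its range is refused whole. The fingers move at their own pace and stop on an object; the grip force is fixed at half the most. Time passes only in rows, so rows that do not move let the fingers close, or fill a call up. It gives the time, the measured TCP pose, the force, the opening and the grip force at its end, in the units of the state.
- env.get_obs(): the state, without advancing time (a new reading comes with each control period).
- env.capture(name): name is "scene" or "top" or "wrist"; returns the picture (480x640x3 uint8, red, green, blue); there is no depth.
- env.camera_info(name): a dict with "intrinsics" (3x3 intrinsics, pixels), "k1" (the pictures are not rectified: a ray, as slopes to the right and down, at radius r is drawn at 1 + k1 r^2 times it, then the intrinsics apply), "rvec" (rotation vector, rad) and "tvec" (3), from world to camera coordinates, as OpenCV has them; the wrist camera has in their place "hand_eye" (4x4, takes a point from camera to tool coordinates, whose origin is the TCP and whose axes are the flange's). Camera axes: x right, y down, z forward; pixel columns grow to the right and rows downward; lengths in m; the calibration is good to about 2 mm. A picture is of the moment at which its call begins: read the wrist's pose just before it. camera_info takes no time and is no camera call.
- env.job_done(): hands the job in; it is judged then, once.
The state is a dict: "t": time; "joint_pos": joint angles; "qd": joint speeds; "tau": joint torques, N m; "ee_pos": TCP position; "tcp_rot": TCP orientation; "force": force on the tool from outside, world axes, zero at the start; "wrist_torque": the same for the moment, N m; "opening": finger opening in m; "gripper_force": force on a finger pad.
Only numpy, scipy, OpenCV 4.12 (cv2) and the standard library are available. Lean on these libraries where they do the work, as an engineer would, in place of code of your own. Each camera call takes 0.05 s, during which the arm holds its last target. There are 200 camera calls.

## Working session

There is one attempt and no reset: what is moved stays moved. The work goes in short steps, Python scripts to look and compute and a shell command to move; the robot and the scene stay as the last step left them, time stands still between calls to the robot, and variables do not carry over. Pictures are saved under pics/ and viewed, at most 14 in all, crops included, and the job is handed in when it is done.

```bash
mkdir -p pics; ls; cat > h.py <<'E'
import numpy as np, cv2
from bench import env
def cam(name):
    i=env.camera_info(name); K=np.array(i["intrinsics"],float); k1=i["k1"]
    if name=="wrist":
        o=env.get_obs(); T=np.eye(4); T[:3,:3]=o["tcp_rot"]; T[:3,3]=o["ee_pos"]; M=np.linalg.inv(T@np.array(i["hand_eye"]))
        R,t=M[:3,:3],M[:3,3]
    else: R=cv2.Rodrigues(np.array(i["rvec"],float))[0]; t=np.array(i["tvec"],float).ravel()
    return K,np.array([k1,0,0,0],float),R,t
def ray(c,px):
    K,d,R,t=c; u=cv2.undistortPoints(np.array(px,float).reshape(-1,1,2),K,d).reshape(-1,2)
    return -R.T@t, np.c_[u,np.ones(len(u))]@R
def plane(c,px,z):
    o,d=ray(c,px); return o+d*((z-o[2])/d[:,2])[:,None]
def proj(c,P):
    K,d,R,t=c; return cv2.projectPoints(np.array(P,float).reshape(-1,1,3),cv2.Rodrigues(R)[0],t,K,d)[0].reshape(-1,2)
def snap(name,fn=None):
    c=cam(name); im=cv2.cvtColor(np.array(env.capture(name)),cv2.COLOR_RGB2BGR)
    if fn: cv2.imwrite("pics/"+fn,im)
    return c,im
def shift(target,yaw=None):
    """tool shift (cm) to bring the grasp point to target (world, m)"""
    o=env.get_obs(); R=np.array(o["tcp_rot"]); g=np.array(o["ee_pos"])+R[:,2]*.167
    return np.round(R.T@(np.array(target)-g)*100,2)
E
python3 - <<'E'
from h import *
for n in("scene","top","wrist"):
    c,im=snap(n,n+"0.png"); print(n,np.round(-c[2].T@c[3],3),np.round(c[2][2],3), c[0][0,0])
o=env.get_obs(); print(o)
E
```

```text
pics
scene [1.371 0.393 0.718] [-0.738 -0.359 -0.572] 505.6828666865001
top [0.458 0.013 1.18 ] [ 0.126  0.003 -0.992] 583.8061735519599
wrist [0.145 0.665 0.384] [ 0.281 -0.102 -0.954] 406.29976574227896
{'t': 0.15, 'joint_pos': array([ 1.19320422e+00,  1.16364757e-01,  1.44207852e+00, -2.19239794e-05,
        1.58398261e+00, -3.77982697e-02]), 'qd': array([-6.46622795e-05, -3.50288223e-03, -5.11441453e-03,  7.08208767e-04,
        8.52317621e-04,  3.13293666e-04]), 'tau': array([ 1.35283623e-03, -7.21764278e+01, -6.22951913e+01,  7.79257854e-02,
        2.24694289e-02, -5.99507848e-05]), 'ee_pos': array([0.22498795, 0.63641657, 0.40420282]), 'tcp_rot': array([[-9.42823303e-01,  3.33292870e-01, -2.86822076e-04],
       [ 3.33292993e-01,  9.42822978e-01, -7.82620240e-04],
       [ 9.58069847e-06, -8.33468388e-04, -9.99999653e-01]]), 'force': array([-0.35437177,  0.06180834, -0.51144691]), 'wrist_torque': array([-0.06167524, -0.0307169 , -0.03912585]), 'gripper_force': 0.0, 'opening': 0.0931341170584271}
```

View pics/scene0.png

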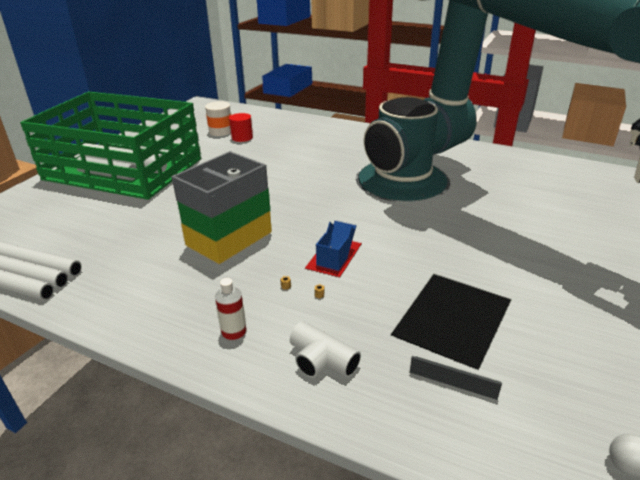

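View pics/top0.png

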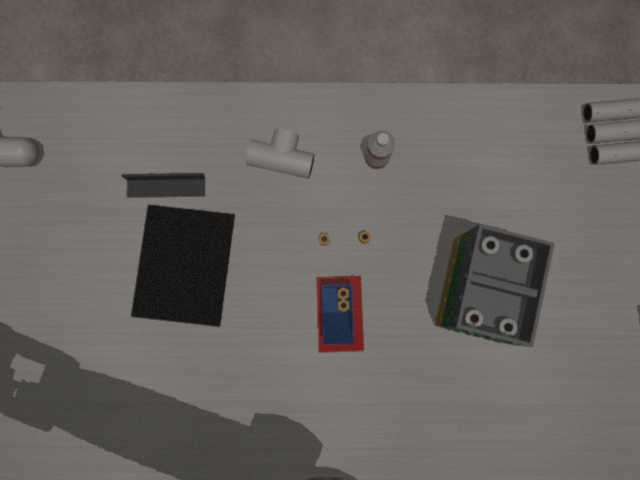

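```bash
python3 - <<'E'
from h import *
c=cam("top"); im=cv2.imread("pics/top0.png")
a=cv2.resize(im[265:360,300:380],None,fx=5,fy=5,interpolation=cv2.INTER_CUBIC)
s=cv2.imread("pics/scene0.png"); b=cv2.resize(s[210:305,270:370],None,fx=4,fy=5,interpolation=cv2.INTER_CUBIC)
cv2.imwrite("pics/crop1.png",np.hstack([a,b[:475]]))
g=cv2.cvtColor(im,cv2.COLOR_BGR2HSV)
def rect(m,z,name):
    m=cv2.morphologyEx(m.astype(np.uint8),cv2.MORPH_OPEN,np.ones((3,3)))
    k=max(cv2.findContours(m,0,2)[0],key=cv2.contourArea)
    p=plane(c,k.reshape(-1,2),z)[:,:2].astype(np.float32)*1000
    r=cv2.minAreaRect(p); print(name,np.round(r[0],1),np.round(r[1],1),round(r[2],1), np.round(cv2.boxPoints(r)).tolist())
H,S,V=[g[...,i] for i in range(3)]
xx,yy=np.meshgrid(np.arange(640),np.arange(480))
rect((V<45)&(xx<240)&(xx>125)&(yy>203)&(yy<330),.004,"mat")
rect(((H<8)|(H>172))&(S>120)&(xx>300)&(xx<380)&(yy>265)&(yy<360)|(H>100)&(H<130)&(S>100)&(xx>312)&(xx<370)&(yy>270)&(yy<360),.003,"pad")
rect((H>100)&(H<130)&(S>100)&(xx>312)&(xx<370)&(yy>270)&(yy<360),.06,"scoop")
m=(H>12)&(H<28)&(S>90)&(xx>300)&(xx<400)&(yy>220)&(yy<320)
n,_,st,ce=cv2.connectedComponentsWithStats(m.astype(np.uint8))
for i in range(1,n):
    if st[i,4]>8: print("nut",ce[i].round(1),st[i,4],plane(c,ce[i],.022).round(3),plane(c,ce[i],.025).round(3))
k=np.array([[480,226],[552,241],[533,346],[458,331]])
print("grey",plane(c,k,.198).round(3))
E
```

```text
mat [554.4 294.5] [177.9 227. ] 84.0 [[432.0, 218.0], [658.0, 194.0], [677.0, 371.0], [451.0, 395.0]]
pad [458.4 -21.8] [147.9  88.4] 2.3 [[383.0, 19.0], [386.0, -69.0], [534.0, -63.0], [531.0, 25.0]]
scoop [457.1 -16. ] [109.5  55. ] 0.3 [[402.0, 11.0], [403.0, -44.0], [512.0, -43.0], [512.0, 12.0]]
nut [364.3 236.7] 86 [[ 0.61  -0.07   0.022]] [[ 0.61  -0.07   0.025]]
nut [323.8 239.1] 69 [[0.605 0.011 0.022]] [[0.605 0.011 0.025]]
nut [343. 299.] 160 [[ 0.486 -0.028  0.022]] [[ 0.486 -0.028  0.025]]
grey [[ 0.606 -0.254  0.198]
 [ 0.581 -0.375  0.198]
 [ 0.406 -0.336  0.198]
 [ 0.43  -0.213  0.198]]
```

View pics/crop1.png

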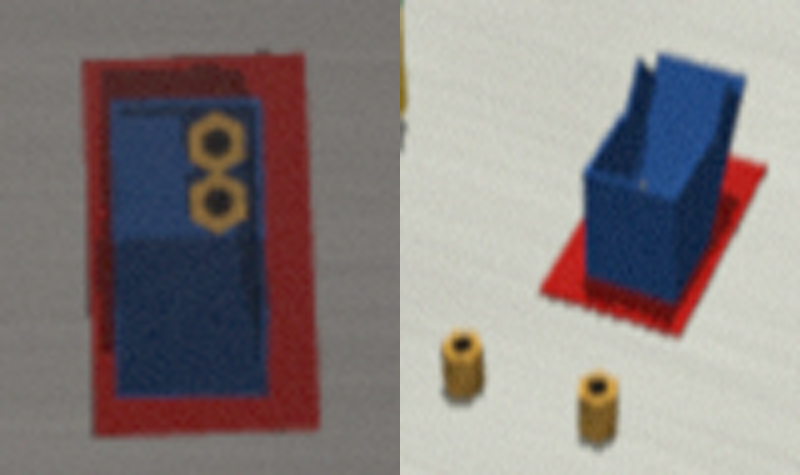

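```bash
python3 -m creep '[[[50,0,0,-0.5,8.4],[50,0,0,-0.5,8.4],[50,0,0,-0.5,8.4],[50,0,0,-0.5,8.4],[50,0,0,-0.5,8.4]]]'
python3 -m creep '[[[50,0,0,-0.5,8.4],[50,0,0,-0.5,8.4],[50,0,0,-0.5,8.4],[50,0,0,-0.5,8.4],[50,0,0,-0.5,8]]]'
for i in 1 2 3 4; do python3 -m creep '[[[50,-4.22,2.41,0,0],[50,-4.22,2.41,0,0],[50,-4.22,2.41,0,0],[50,-4.22,2.41,0,0],[50,-4.22,2.41,0,0]]]'; done
python3 - <<'E'
from h import *
c,im=snap("wrist","w1.png"); o=env.get_obs(); print(o["tcp_rot"].round(3)); print(shift([.506,-.295,.22]))
E
```

```text
t: 0.65
ee_pos: [0.225, 0.6364, 0.4296]
tcp_rot: [[-0.472, 0.881, -0.0], [0.881, 0.472, -0.0], [-0.0, -0.0, -1.0]]
force: [-0.5, -0.2, 0.4]
opening: 0.0578
gripper_force: 0.0
t: 1.15
ee_pos: [0.225, 0.6364, 0.4546]
tcp_rot: [[0.232, 0.973, -0.0], [0.973, -0.232, -0.0], [-0.0, -0.0, -1.0]]
force: [0.4, -0.7, -0.7]
opening: 0.0466
gripper_force: 0.0
t: 1.65
ee_pos: [0.2947, 0.4018, 0.4544]
tcp_rot: [[0.226, 0.974, -0.0], [0.974, -0.226, -0.0], [-0.0, -0.0, -1.0]]
force: [0.9, 0.0, 0.7]
opening: 0.0464
gripper_force: 0.0
t: 2.15
ee_pos: [0.3641, 0.169, 0.4548]
tcp_rot: [[0.226, 0.974, 0.001], [0.974, -0.226, 0.0], [0.0, 0.001, -1.0]]
force: [0.5, -0.1, -0.3]
opening: 0.0464
gripper_force: 0.0
t: 2.65
ee_pos: [0.4338, -0.0641, 0.4549]
tcp_rot: [[0.227, 0.974, 0.001], [0.974, -0.227, -0.0], [0.0, 0.001, -1.0]]
force: [0.4, 1.3, 0.2]
opening: 0.0464
gripper_force: 0.0
t: 3.15
ee_pos: [0.5037, -0.2969, 0.4545]
tcp_rot: [[0.227, 0.974, 0.0], [0.974, -0.227, 0.0], [0.0, 0.0, -1.0]]
force: [0.9, 0.9, 0.0]
opening: 0.0469
gripper_force: 0.0
[[ 0.228  0.974 -0.002]
 [ 0.974 -0.228 -0.001]
 [-0.001 -0.002 -1.   ]]
[ 0.71 -0.02  6.58]
```

View pics/w1.png

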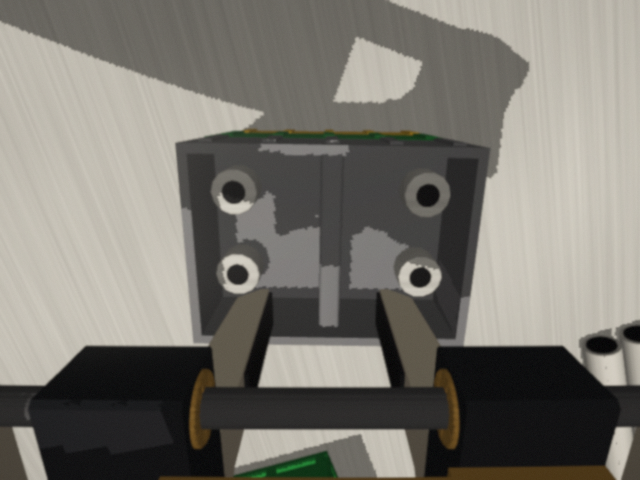

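```bash
python3 - <<'E'
from h import *
c=cam("wrist")
P=plane(c,[[177,143],[490,149],[462,347],[195,342]],.198); print(P.round(4))
B=plane(c,[[320,155],[342,155],[319,325],[337,325]],.186); print(B.round(4),B.mean(0))
print(P.mean(0),np.linalg.norm(P[0]-P[1]),np.linalg.norm(P[1]-P[2]),np.degrees(np.arctan2(*(P[1]-P[0])[[1,0]])),np.degrees(np.arctan2(*(P[2]-P[3])[[1,0]])))
m=P.mean(0); print(shift([m[0],m[1],.173]))
E
```

```text
[[ 0.4379 -0.2161  0.198 ]
 [ 0.6098 -0.2599  0.198 ]
 [ 0.5778 -0.3844  0.198 ]
 [ 0.4065 -0.3404  0.198 ]]
[[ 0.5147 -0.2424  0.186 ]
 [ 0.5275 -0.2454  0.186 ]
 [ 0.4876 -0.3532  0.186 ]
 [ 0.4995 -0.356   0.186 ]] [ 0.50731483 -0.29921983  0.186     ]
[ 0.50801087 -0.30019653  0.198     ] 0.17744341900173694 0.1285555548643257 -14.284341522917988 -14.404407992915907
[ 0.26  0.3  11.28]
```

```bash
python3 -m creep '[[[50,0.25,0.3,1.5,1.2],[50,0,0,2,0],[50,0,0,2,0],[50,0,0,2,0],[50,0,0,1,0]]]'
python3 -m creep '[[[50,0,0,1,0],[50,0,0,1,0],[50,0,0,0.8,0],[50,0,0,0,0],[50,0,0,0,0]]]'
python3 -m creep '[[[0,0,0,0,0],[0,0,0,0,0],[0,0,0,0,0],[0,0,0,0,0],[0,0,0,0,0]]]'
python3 -m creep '[[[0,0,0,0,0],[0,0,0,0,0],[0,0,0,-0.5,0],[0,0,0,-0.5,0],[0,0,0,-0.5,0]]]'
python3 -m creep '[[[0,0,0,-1,0],[0,0,0,-1.5,0],[0,0,0,-2,0],[0,0,0,-2,0],[0,0,0,-2,0]]]'

```

```text
t: 3.7
ee_pos: [0.5069, -0.2918, 0.3674]
tcp_rot: [[0.246, 0.969, -0.002], [0.969, -0.246, 0.001], [0.001, -0.002, -1.0]]
force: [-0.7, -1.0, 0.2]
opening: 0.0466
gripper_force: 0.0
t: 4.2
ee_pos: [0.5072, -0.293, 0.342]
tcp_rot: [[0.246, 0.969, 0.0], [0.969, -0.246, -0.0], [-0.0, 0.0, -1.0]]
force: [0.2, 0.5, -0.2]
opening: 0.0464
gripper_force: 0.0
t: 4.7
ee_pos: [0.5072, -0.293, 0.3419]
tcp_rot: [[0.246, 0.969, 0.0], [0.969, -0.246, -0.0], [-0.0, 0.0, -1.0]]
force: [2.6, -0.7, -0.4]
opening: 0.0139
gripper_force: 30.0
t: 5.2
ee_pos: [0.5071, -0.293, 0.3569]
tcp_rot: [[0.247, 0.969, -0.001], [0.969, -0.247, 0.0], [0.0, -0.001, -1.0]]
force: [-0.1, 0.0, -5.6]
opening: 0.014
gripper_force: 30.0
t: 5.7
ee_pos: [0.507, -0.2929, 0.4439]
tcp_rot: [[0.246, 0.969, 0.001], [0.969, -0.246, -0.001], [-0.0, 0.001, -1.0]]
force: [0.2, 0.2, -4.6]
opening: 0.0139
gripper_force: 30.0
```

```bash
python3 -m creep '[[[0,2,-0.34,0,0],[0,3.5,-0.6,0,0],[0,4,-0.68,0,0],[0,4.5,-0.77,0,0],[0,4.5,-0.77,0,0]]]'
python3 -m creep '[[[0,4.5,-0.77,0,0],[0,4.5,-0.77,0,0],[0,4.5,-0.77,0,0],[0,4.5,-0.77,0,0],[0,4.5,-0.77,0,0]]]'
python3 -m creep '[[[0,4.5,-0.77,0,0],[0,4.5,-0.77,0,0],[0,4,-0.68,0,0],[0,3,-0.51,0,0],[0,1.6,-0.37,0,0]]]'
python3 -m creep '[[[0,0,0,1,0],[0,0,0,2,0],[0,0,0,2,0],[0,0,0,1,0],[0,0,0,0,0]]]'
python3 - <<'E'
from h import *
o=env.get_obs(); print(o["ee_pos"]); c,im=snap("top","top1.png"); cv2.imwrite("pics/top1c.png",cv2.resize(im[150:390,80:300],None,fx=2.5,fy=2.5))
print(shift([.554,.300,.049]), env.get_obs()["ee_pos"])
E
```

```text
t: 6.2
ee_pos: [0.5217, -0.1044, 0.4431]
tcp_rot: [[0.247, 0.969, 0.001], [0.969, -0.247, -0.0], [0.0, 0.001, -1.0]]
force: [1.0, -0.4, -4.4]
opening: 0.0136
gripper_force: 30.0
t: 6.7
ee_pos: [0.5398, 0.1236, 0.4433]
tcp_rot: [[0.246, 0.969, 0.001], [0.969, -0.246, 0.0], [0.001, 0.001, -1.0]]
force: [1.0, -0.3, -5.1]
opening: 0.0138
gripper_force: 30.0
t: 7.2
ee_pos: [0.5534, 0.3021, 0.4425]
tcp_rot: [[0.245, 0.97, 0.0], [0.97, -0.245, 0.0], [0.0, 0.0, -1.0]]
force: [-0.1, -0.6, -5.1]
opening: 0.0141
gripper_force: 30.0
t: 7.7
ee_pos: [0.5536, 0.299, 0.3805]
tcp_rot: [[0.247, 0.969, -0.002], [0.969, -0.247, -0.001], [-0.002, -0.002, -1.0]]
force: [-0.1, -0.1, -4.5]
opening: 0.0135
gripper_force: 30.0
[0.55359651 0.29896977 0.38049107]
[ 0.1   0.02 16.59] [0.55369342 0.29917772 0.38190561]
```

View pics/top1c.png

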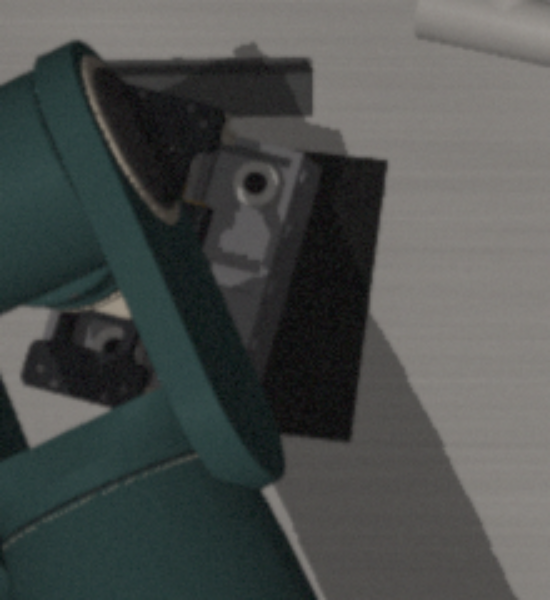

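```bash
python3 -m creep '[[[0,0,0,2,0],[0,0,0,3,0],[0,0,0,3,0],[0,0,0,3,0],[0,0,0,2,0]]]'
python3 -m creep '[[[0,0,0,1,0],[0,0,0,1,0],[0,0,0,0.5,0],[0,0,0,0.4,0],[0,0,0,0,0]]]'
python3 -m creep '[[[0,0,0,0.1,0],[0,0,0,0.1,0],[0,0,0,0.1,0],[0,0,0,0.1,0],[0,0,0,0,0]]]'

```

```text
t: 8.25
ee_pos: [0.5537, 0.2995, 0.2511]
tcp_rot: [[0.247, 0.969, 0.0], [0.969, -0.247, -0.0], [-0.0, 0.0, -1.0]]
force: [-0.3, -0.1, -5.1]
opening: 0.0136
gripper_force: 30.0
t: 8.75
ee_pos: [0.5537, 0.2999, 0.223]
tcp_rot: [[0.246, 0.969, 0.0], [0.969, -0.246, 0.0], [0.0, 0.0, -1.0]]
force: [-0.9, 0.0, -5.1]
opening: 0.0134
gripper_force: 30.0
t: 9.25
ee_pos: [0.5536, 0.2999, 0.2186]
tcp_rot: [[0.246, 0.969, -0.0], [0.969, -0.246, -0.0], [-0.0, -0.0, -1.0]]
force: [-0.3, -0.0, -5.8]
opening: 0.0138
gripper_force: 30.0
```

```bash
python3 -m creep '[[[0,0,0,0.1,0],[0,0,0,0.1,0],[0,0,0,0,0],[0,0,0,0,0],[0,0,0,0,0]]]'
python3 -m creep '[[[10,0,0,0,0],[20,0,0,0,0],[40,0,0,0,0],[50,0,0,0,0],[50,0,0,0,0]]]'
for i in 1 2 3; do python3 -m creep '[[[50,0,0,-2,0],[50,0,0,-2,0],[50,0,0,-2,0],[50,0,0,-2,0],[50,0,0,-2,0]]]'; done

```

```text
t: 9.75
ee_pos: [0.5536, 0.2999, 0.2179]
tcp_rot: [[0.246, 0.969, 0.0], [0.969, -0.246, 0.0], [0.0, 0.0, -1.0]]
force: [-6.3, -3.8, 7.4]
opening: 0.0138
gripper_force: 30.0
t: 10.25
ee_pos: [0.5536, 0.2999, 0.2168]
tcp_rot: [[0.246, 0.969, 0.0], [0.969, -0.246, 0.0], [0.0, 0.0, -1.0]]
force: [-1.0, -0.7, 0.6]
opening: 0.0376
gripper_force: 0.0
t: 10.75
ee_pos: [0.5536, 0.2998, 0.3176]
tcp_rot: [[0.246, 0.969, 0.0], [0.969, -0.246, 0.0], [0.0, 0.0, -1.0]]
force: [1.2, 0.6, -0.4]
opening: 0.0467
gripper_force: 0.0
t: 11.25
ee_pos: [0.5536, 0.2998, 0.4175]
tcp_rot: [[0.246, 0.969, 0.0], [0.969, -0.246, 0.0], [0.0, 0.0, -1.0]]
force: [0.5, -0.0, -0.2]
opening: 0.0466
gripper_force: 0.0
t: 11.75
ee_pos: [0.5535, 0.2999, 0.5176]
tcp_rot: [[0.246, 0.969, 0.0], [0.969, -0.246, 0.0], [0.0, 0.0, -1.0]]
force: [-0.2, -0.0, 0.2]
opening: 0.0463
gripper_force: 0.0
```

```bash
for i in 1 2; do python3 -m creep '[[[50,-4.5,0.77,0,0],[50,-4.5,0.77,0,0],[50,-4.5,0.77,0,0],[50,-4.5,0.77,0,0],[50,-4.5,0.77,0,0]]]'; done
python3 -m creep '[[[50,-4.5,0.77,0,0],[50,-4.5,0.77,0,0],[50,-4.1,0.77,0,0],[50,-0.5,0,0,0],[50,0,0,1,0]]]'
python3 -m creep '[[[50,0,0,3,0],[50,0,0,3,0],[50,0,0,3,0],[50,0,0,2,0],[50,0,0,0,0]]]'
python3 -m creep '[[[50,0,0,0,0],[50,0,0,0,0],[50,0,0,0,0],[50,0,0,0,0],[50,0,0,0,0]]]'
python3 - <<'E'
from h import *
c,im=snap("wrist","w2.png"); np.save("c2.npy",np.r_[c[2].ravel(),c[3]]); print(shift([.5071,-.293,.109]))
E
```

```text
t: 12.25
ee_pos: [0.5349, 0.0707, 0.5169]
tcp_rot: [[0.246, 0.969, 0.0], [0.969, -0.246, -0.0], [0.0, 0.0, -1.0]]
force: [0.7, 0.7, 0.1]
opening: 0.0467
gripper_force: 0.0
t: 12.75
ee_pos: [0.5166, -0.157, 0.517]
tcp_rot: [[0.247, 0.969, 0.001], [0.969, -0.247, -0.0], [-0.0, 0.001, -1.0]]
force: [0.8, 0.3, 0.2]
opening: 0.0463
gripper_force: 0.0
t: 13.25
ee_pos: [0.5059, -0.2936, 0.5072]
tcp_rot: [[0.248, 0.969, 0.001], [0.969, -0.248, -0.001], [-0.0, 0.001, -1.0]]
force: [-0.4, -0.0, 0.8]
opening: 0.0464
gripper_force: 0.0
t: 13.75
ee_pos: [0.5062, -0.2912, 0.3934]
tcp_rot: [[0.245, 0.969, -0.004], [0.969, -0.245, 0.002], [0.002, -0.004, -1.0]]
force: [-0.0, 0.2, 0.2]
opening: 0.0463
gripper_force: 0.0
t: 14.25
ee_pos: [0.5062, -0.2927, 0.3972]
tcp_rot: [[0.247, 0.969, 0.0], [0.969, -0.247, -0.0], [-0.0, 0.001, -1.0]]
force: [-0.1, 0.0, 0.9]
opening: 0.0467
gripper_force: 0.0
[ 0.    0.08 12.11]
```

View pics/w2.png

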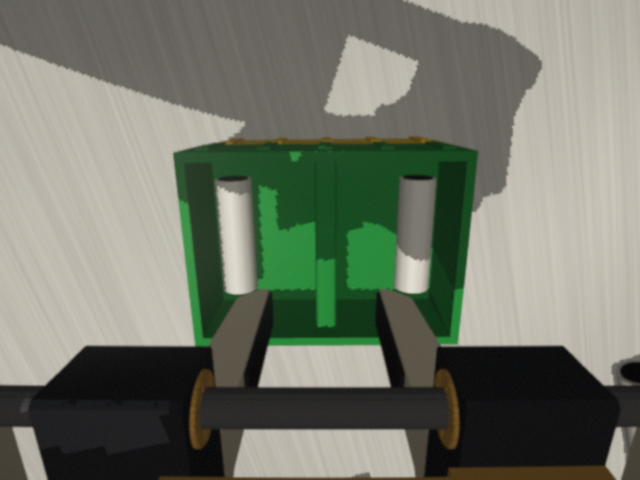

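```bash
python3 - <<'E'
from h import *
a=np.load("c2.npy"); c=cam("wrist"); c=(c[0],c[1],a[:9].reshape(3,3),a[9:])
P=plane(c,[[174,152],[477,152],[460,345],[195,345]],.134)
B=plane(c,[[316,160],[336,160],[317,326],[335,326]],.122); print(B.mean(0))
print(P.mean(0),np.linalg.norm(P[0]-P[1]),np.linalg.norm(P[1]-P[2]),np.degrees(np.arctan2(*(P[1]-P[0])[[1,0]])),np.degrees(np.arctan2(*(P[2]-P[3])[[1,0]])))
print(env.get_obs()["ee_pos"],shift([P.mean(0)[0],P.mean(0)[1],.111]))
E
```

```text
[ 0.50592681 -0.29414008  0.122     ]
[ 0.50600918 -0.29516385  0.134     ] 0.17862686168665165 0.12988990232395856 -14.296168770238802 -14.319447117355372
[ 0.50618159 -0.29275761  0.39705643] [-0.23  0.03 11.91]
```

```bash
python3 -m creep '[[[50,0,0,1.9,0],[50,0,0,2,0],[50,0,0,2,0],[50,0,0,2,0],[50,0,0,1,0]]]'
python3 -m creep '[[[50,0,0,1,0],[50,0,0,1,0],[50,0,0,1,0],[50,0,0,0,0],[50,0,0,0,0]]]'
python3 -m creep '[[[0,0,0,0,0],[0,0,0,0,0],[0,0,0,0,0],[0,0,0,0,0],[0,0,0,0,0]]]'
python3 -m creep '[[[0,0,0,0,0],[0,0,0,0,0],[0,0,0,-0.5,0],[0,0,0,-0.5,0],[0,0,0,-0.5,0]]]'
python3 -m creep '[[[0,0,0,-1,0],[0,0,0,-1.5,0],[0,0,0,-2,0],[0,0,0,-2,0],[0,0,0,-2,0]]]'
python3 -m creep '[[[0,0,0,-2,0],[0,0,0,-2,0],[0,0,0,-2,0],[0,0,0,-1,0],[0,0,0,0,0]]]'

```

```text
t: 14.8
ee_pos: [0.506, -0.2927, 0.306]
tcp_rot: [[0.247, 0.969, -0.002], [0.969, -0.247, 0.001], [0.001, -0.002, -1.0]]
force: [-0.2, -0.1, 0.1]
opening: 0.0466
gripper_force: 0.0
t: 15.3
ee_pos: [0.5062, -0.2927, 0.2779]
tcp_rot: [[0.246, 0.969, 0.0], [0.969, -0.246, -0.0], [-0.0, 0.0, -1.0]]
force: [0.7, -0.3, 0.0]
opening: 0.0464
gripper_force: 0.0
t: 15.8
ee_pos: [0.5062, -0.2927, 0.2779]
tcp_rot: [[0.246, 0.969, 0.0], [0.969, -0.246, -0.0], [-0.0, 0.0, -1.0]]
force: [1.7, -0.3, 0.9]
opening: 0.0138
gripper_force: 30.0
t: 16.3
ee_pos: [0.5061, -0.2927, 0.2929]
tcp_rot: [[0.246, 0.969, -0.001], [0.969, -0.246, 0.0], [0.0, -0.001, -1.0]]
force: [-0.2, 0.3, -5.1]
opening: 0.0138
gripper_force: 30.0
t: 16.8
ee_pos: [0.506, -0.2926, 0.3799]
tcp_rot: [[0.246, 0.969, 0.001], [0.969, -0.246, -0.0], [-0.0, 0.001, -1.0]]
force: [0.0, 0.4, -4.5]
opening: 0.0135
gripper_force: 30.0
t: 17.3
ee_pos: [0.5061, -0.2926, 0.4498]
tcp_rot: [[0.246, 0.969, 0.002], [0.969, -0.246, -0.001], [-0.001, 0.003, -1.0]]
force: [0.8, -0.4, -6.1]
opening: 0.0138
gripper_force: 30.0
```

```bash
python3 -m creep '[[[0,2,-0.34,0,0],[0,3.5,-0.6,0,0],[0,4,-0.68,0,0],[0,4.5,-0.77,0,0],[0,4.5,-0.77,0,0]]]'
python3 -m creep '[[[0,4.5,-0.77,0,0],[0,4.5,-0.77,0,0],[0,4.5,-0.77,0,0],[0,4.5,-0.77,0,0],[0,4.5,-0.77,0,0]]]'
python3 -m creep '[[[0,4.5,-0.77,0,0],[0,4.5,-0.77,0,0],[0,4,-0.68,0,0],[0,3,-0.51,0,0],[0,1.6,-0.26,0,0]]]'
python3 -m creep '[[[0,0,0,2,0],[0,0,0,3,0],[0,0,0,3,0],[0,0,0,3,0],[0,0,0,2,0]]]'
python3 -m creep '[[[0,0,0,1,0],[0,0,0,0.8,0],[0,0,0,0.4,0],[0,0,0,0,0],[0,0,0,0,0]]]'
python3 -c "
from h import *
print(env.get_obs()['ee_pos'])"
```

```text
t: 17.8
ee_pos: [0.5209, -0.1042, 0.4467]
tcp_rot: [[0.247, 0.969, -0.001], [0.969, -0.247, 0.0], [0.0, -0.001, -1.0]]
force: [0.3, 0.6, -5.2]
opening: 0.0138
gripper_force: 30.0
t: 18.3
ee_pos: [0.5389, 0.1238, 0.4468]
tcp_rot: [[0.246, 0.969, -0.001], [0.969, -0.246, -0.0], [-0.0, -0.001, -1.0]]
force: [1.3, -0.3, -5.5]
opening: 0.0138
gripper_force: 30.0
t: 18.8
ee_pos: [0.5535, 0.3022, 0.4462]
tcp_rot: [[0.245, 0.97, -0.002], [0.97, -0.245, -0.001], [-0.001, -0.002, -1.0]]
force: [0.6, -0.7, -6.0]
opening: 0.0137
gripper_force: 30.0
t: 19.3
ee_pos: [0.5533, 0.2991, 0.3146]
tcp_rot: [[0.247, 0.969, -0.003], [0.969, -0.247, -0.002], [-0.002, -0.002, -1.0]]
force: [-0.4, 0.5, -4.8]
opening: 0.0136
gripper_force: 30.0
t: 19.8
ee_pos: [0.5538, 0.2999, 0.2967]
tcp_rot: [[0.247, 0.969, 0.001], [0.969, -0.247, 0.001], [0.001, 0.001, -1.0]]
force: [-0.9, -0.4, -6.2]
opening: 0.014
gripper_force: 30.0
[0.55383908 0.29988967 0.29666026]
```

Lower to seat (target TCP z ≈ 0.282).

```bash
python3 -m creep '[[[0,0,0,0.4,0],[0,0,0,0.3,0],[0,0,0,0.3,0],[0,0,0,0,0],[0,0,0,0,0]]]'
python3 -m creep '[[[0,0,0,0.2,0],[0,0,0,0.1,0],[0,0,0,0.1,0],[0,0,0,0.05,0],[0,0,0,0,0]]]'

```

```text
t: 20.3
ee_pos: [0.5537, 0.2998, 0.2857]
tcp_rot: [[0.246, 0.969, -0.0], [0.969, -0.246, -0.0], [-0.0, -0.0, -1.0]]
force: [-1.2, 0.2, -5.4]
opening: 0.0134
gripper_force: 30.0
t: 20.8
ee_pos: [0.5537, 0.2998, 0.2819]
tcp_rot: [[0.246, 0.969, 0.0], [0.969, -0.246, 0.0], [0.0, 0.0, -1.0]]
force: [-4.8, -2.2, 4.3]
opening: 0.0137
gripper_force: 30.0
```

```bash
python3 -m creep '[[[10,0,0,0,0],[20,0,0,0,0],[40,0,0,0,0],[50,0,0,0,0],[50,0,0,0,0]]]'
for i in 1 2 ; do python3 -m creep '[[[50,0,0,-2,0],[50,0,0,-2,0],[50,0,0,-2,0],[50,0,0,-2,0],[50,0,0,-2,0]]]'; done
python3 - <<'E'
from h import *
print(env.get_obs()["joint_pos"].round(3)); print(shift([.470,-.016,.15]))
c,im=snap("wrist","w3.png")
E
```

```text
t: 21.3
ee_pos: [0.5537, 0.2999, 0.2813]
tcp_rot: [[0.246, 0.969, 0.0], [0.969, -0.246, 0.0], [0.0, 0.0, -1.0]]
force: [0.8, -0.8, 1.3]
opening: 0.0379
gripper_force: 0.0
t: 21.8
ee_pos: [0.5537, 0.2998, 0.3821]
tcp_rot: [[0.247, 0.969, 0.0], [0.969, -0.247, 0.0], [0.0, 0.0, -1.0]]
force: [0.4, -1.0, 0.1]
opening: 0.0464
gripper_force: 0.0
t: 22.3
ee_pos: [0.5536, 0.2998, 0.4821]
tcp_rot: [[0.246, 0.969, 0.0], [0.969, -0.246, 0.0], [0.0, 0.0, -1.0]]
force: [0.5, -0.2, -0.1]
opening: 0.0463
gripper_force: 0.0
[0.456 0.008 1.431 0.    1.703 0.705]
[-32.67  -0.33  16.51]
```

View pics/w3.png

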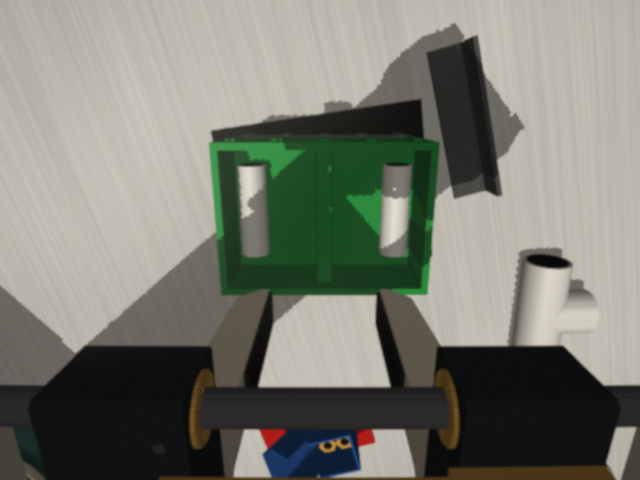

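```bash
python3 -m creep '[[[100,-3.5,-0.9,0,0],[100,-3.5,-0.9,0,0],[100,-3.5,-0.9,0,0],[100,-3.5,-0.9,0,0],[100,-3.5,-0.9,0,0]]]'
python3 -m creep '[[[100,-3.5,-0.9,0,0],[100,-3.5,-0.9,0,0],[100,-3.5,-0.9,0,0],[100,-3.5,-0.9,0,0],[100,-3.4,-0.95,0,0]]]'
python3 -m creep '[[[100,0,0,0.9,8.4],[100,0,0,0.9,8.4],[100,0,0,0.9,8.4],[100,0,0,0.9,8.4],[100,0,0,0.9,8.4]]]'
python3 -m creep '[[[100,0,0,0.9,8.4],[100,0,0,0.9,8.4],[100,0,0,0.9,8.4],[100,0,0,0.9,8.4],[100,0,0,0,0.1]]]'
python3 -m creep '[[[100,0,0,0,0],[100,0,0,0,0],[100,0,0,0,0],[100,0,0,0,0],[100,0,0,0,0]]]'
python3 - <<'E'
from h import *
c,im=snap("wrist","w4.png"); np.save("c4.npy",np.r_[c[2].ravel(),c[3]]); print(env.get_obs()["joint_pos"].round(2))
E
```

```text
t: 22.85
ee_pos: [0.4661, 0.1403, 0.4809]
tcp_rot: [[0.246, 0.969, 0.0], [0.969, -0.246, -0.0], [0.0, 0.0, -1.0]]
force: [0.5, 0.0, 0.5]
opening: 0.0819
gripper_force: 0.0
t: 23.35
ee_pos: [0.379, -0.017, 0.481]
tcp_rot: [[0.246, 0.969, 0.0], [0.969, -0.246, -0.0], [-0.0, 0.0, -1.0]]
force: [0.3, -0.3, 0.4]
opening: 0.0928
gripper_force: 0.0
t: 23.85
ee_pos: [0.3799, -0.0161, 0.4356]
tcp_rot: [[0.835, 0.55, 0.0], [0.55, -0.835, -0.0], [0.0, 0.0, -1.0]]
force: [0.1, 0.2, 0.3]
opening: 0.0929
gripper_force: 0.0
t: 24.35
ee_pos: [0.3798, -0.0161, 0.399]
tcp_rot: [[1.0, -0.002, -0.001], [-0.002, -1.0, 0.0], [-0.001, -0.0, -1.0]]
force: [-0.2, 0.1, 0.5]
opening: 0.093
gripper_force: 0.0
t: 24.85
ee_pos: [0.38, -0.0161, 0.4004]
tcp_rot: [[1.0, 0.001, 0.0], [0.001, -1.0, -0.0], [0.0, 0.0, -1.0]]
force: [-0.3, -0.4, 0.5]
opening: 0.0934
gripper_force: 0.0
[-0.11 -0.56  2.02 -0.    1.69  1.46]
```

View pics/w4.png

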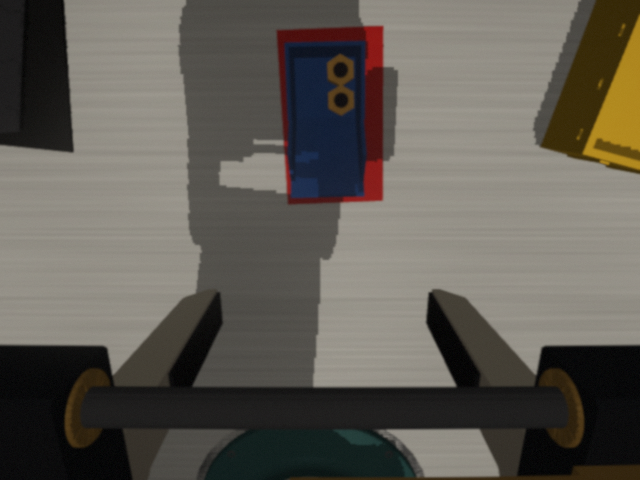

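```bash
python3 - <<'E'
from h import *
c=cam("wrist"); 
P=plane(c,[[286,42],[366,42],[365,196],[290,198]],.063); print(P.round(4))
b=(P[0]+P[1])/2; l=(P[2]+P[3])/2; d=b-l; print(np.linalg.norm(d),np.degrees(np.arctan2(d[1],d[0])))
g=b+d/np.linalg.norm(d)*-.042; print(g, shift([g[0],g[1],.043]))
E
```

```text
[[ 0.5114  0.0116  0.063 ]
 [ 0.5115 -0.0455  0.063 ]
 [ 0.4    -0.048   0.063 ]
 [ 0.3984  0.0114  0.063 ]]
0.11227238074261568 0.718896137017718
[ 0.4694758  -0.01745783  0.063     ] [ 8.95  0.15 19.03]
```

```bash
python3 -m creep '[[[100,3,0.15,0,-0.6],[100,3,0,0,0],[100,2.95,0,0,0],[100,0,0,3,0],[100,0,0,3,0]]]'
python3 -m creep '[[[100,0,0,3,0],[100,0,0,3,0],[100,0,0,3,0],[100,0,0,2,0],[100,0,0,2,0]]]'
python3 -m creep '[[[100,0,0,0,0],[90,0,0,0,0],[0,0,0,0,0],[0,0,0,0,0],[0,0,0,0,0]]]'
python3 -m creep '[[[0,0,0,0,0],[0,0,0,-0.5,0],[0,0,0,-0.5,0],[0,0,0,-1,0],[0,0,0,-1,0]]]'
python3 -c "
from h import *
o=env.get_obs();print(o['joint_pos'].round(2),o['opening'])"
```

```text
t: 25.4
ee_pos: [0.4702, -0.0169, 0.3395]
tcp_rot: [[1.0, 0.012, 0.0], [0.012, -1.0, -0.0], [0.0, 0.0, -1.0]]
force: [0.1, -0.5, -0.8]
opening: 0.0932
gripper_force: 0.0
t: 25.9
ee_pos: [0.4693, -0.0169, 0.2092]
tcp_rot: [[1.0, 0.011, -0.0], [0.011, -1.0, 0.0], [-0.0, -0.0, -1.0]]
force: [0.3, -0.5, 0.7]
opening: 0.0927
gripper_force: 0.0
t: 26.4
ee_pos: [0.4696, -0.0169, 0.211]
tcp_rot: [[1.0, 0.011, 0.001], [0.011, -1.0, -0.0], [0.001, 0.0, -1.0]]
force: [-0.3, 0.5, 0.3]
opening: 0.0656
gripper_force: 0.0
t: 26.9
ee_pos: [0.4695, -0.0169, 0.2412]
tcp_rot: [[1.0, 0.011, 0.0], [0.011, -1.0, 0.0], [0.0, -0.0, -1.0]]
force: [0.6, -0.2, -2.0]
opening: 0.0579
gripper_force: 30.0
[-0.09 -0.25  2.06  0.    1.33  1.47] 0.05792656024113652
```

```bash
python3 -m creep '[[[0,0,0,-1.5,0],[0,0,0,-2,7.5],[0,0,0,-2,7.4],[0,0,0,-2,0],[0,0,0,-1.4,0]]]'
python3 -m creep '[[[0,0.8,1.3,0,0],[0,1.6,2.6,0,0],[0,2,3.4,0,0],[0,2,3.4,0,0],[0,2,3.4,0,0]]]'
python3 -m creep '[[[0,2,3.4,0,0],[0,2,3.4,0,0],[0,1.6,2.75,0,0],[0,0.9,1.6,0,0],[0,0.5,0.8,0,0]]]'
python3 -m creep '[[[0,0,0,0,0],[0,0,0,0.5,0],[0,0,0,0.5,0],[0,0,0,0.5,0],[0,0,0,0,0]]]'
python3 - <<'E'
from h import *
c,im=snap("wrist","w5.png"); snap("scene","s5.png"); a=im; b=cv2.imread("pics/s5.png")
cv2.imwrite("pics/v5.png",np.hstack([cv2.resize(a,(400,300)),cv2.resize(b[100:300,130:397],(400,300))]))
print(shift([.5545,-.3074,.111]))
E
```

```text
t: 27.4
ee_pos: [0.4694, -0.0169, 0.3318]
tcp_rot: [[0.969, -0.246, 0.002], [-0.246, -0.969, -0.0], [0.002, -0.0, -1.0]]
force: [0.2, 0.4, -1.5]
opening: 0.0577
gripper_force: 30.0
t: 27.9
ee_pos: [0.5162, -0.1766, 0.3286]
tcp_rot: [[0.969, -0.246, -0.001], [-0.246, -0.969, 0.0], [-0.001, 0.0, -1.0]]
force: [0.4, 0.5, -2.6]
opening: 0.0578
gripper_force: 30.0
t: 28.4
ee_pos: [0.5545, -0.309, 0.3283]
tcp_rot: [[0.969, -0.247, -0.001], [-0.247, -0.969, 0.001], [-0.001, -0.0, -1.0]]
force: [-0.0, 1.2, -2.8]
opening: 0.0581
gripper_force: 30.0
t: 28.9
ee_pos: [0.5544, -0.3066, 0.3133]
tcp_rot: [[0.969, -0.246, -0.001], [-0.246, -0.969, 0.001], [-0.001, -0.0, -1.0]]
force: [-1.1, -0.5, -1.2]
opening: 0.0578
gripper_force: 30.0
[0.01 0.04 3.62]
```

View pics/v5.png

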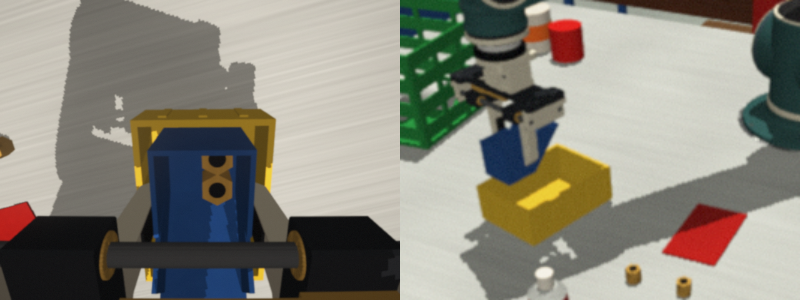

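```bash
python3 -m creep '[[[0,0,0,1,0],[0,0,0,1,0],[0,0,0,1,0],[0,0,0,0.3,0],[0,0,0,0,0]]]'
python3 -m creep '[[[0,0,0,0.2,0],[0,0,0,0.2,0],[0,0,0,0.2,0],[0,0,0,0.2,0],[0,0,0,0,0]]]'
python3 -m creep '[[[0,0,0,0.2,0],[0,0,0,0.2,0],[0,0,0,0.2,0],[0,0,0,0,0],[0,0,0,0,0]]]'

```

```text
t: 29.5
ee_pos: [0.5544, -0.3073, 0.2803]
tcp_rot: [[0.969, -0.247, -0.001], [-0.247, -0.969, 0.001], [-0.001, -0.0, -1.0]]
force: [0.1, -0.2, -2.7]
opening: 0.0579
gripper_force: 30.0
t: 30.0
ee_pos: [0.5548, -0.3074, 0.2754]
tcp_rot: [[0.969, -0.246, 0.003], [-0.246, -0.969, -0.001], [0.003, 0.0, -1.0]]
force: [-4.3, 3.1, 11.7]
opening: 0.0578
gripper_force: 30.0
t: 30.5
ee_pos: [0.5548, -0.3074, 0.2693]
tcp_rot: [[0.969, -0.246, 0.002], [-0.246, -0.969, -0.001], [0.003, 0.0, -1.0]]
force: [-5.3, 2.6, 12.2]
opening: 0.0577
gripper_force: 30.0
```

```bash
python3 -m creep '[[[0,-0.1,0,0.2,0],[0,-0.1,0,0.2,0],[0,-0.1,0,0.2,0],[0,0,0,0,0],[0,0,0,0,0]]]'
python3 -m creep '[[[0,-0.1,0,0.2,0],[0,-0.1,0,0.2,0],[0,-0.1,0,0.2,0],[0,0,0,0,0],[0,0,0,0,0]]]'
python3 - <<'E'
from h import *
snap("wrist","w6.png"); snap("scene","s6.png"); a=cv2.imread("pics/w6.png"); b=cv2.imread("pics/s6.png")
cv2.imwrite("pics/v6.png",np.hstack([cv2.resize(a,(400,300)),cv2.resize(b[100:300,130:397],(400,300))]))
E
```

```text
t: 31.0
ee_pos: [0.5518, -0.3066, 0.2631]
tcp_rot: [[0.969, -0.246, 0.002], [-0.246, -0.969, -0.001], [0.002, 0.0, -1.0]]
force: [-5.3, 2.6, 11.0]
opening: 0.0583
gripper_force: 30.0
t: 31.5
ee_pos: [0.5489, -0.3059, 0.257]
tcp_rot: [[0.969, -0.246, 0.002], [-0.246, -0.969, -0.001], [0.002, 0.0, -1.0]]
force: [-3.1, 2.9, 11.1]
opening: 0.058
gripper_force: 30.0
```

View pics/v6.png

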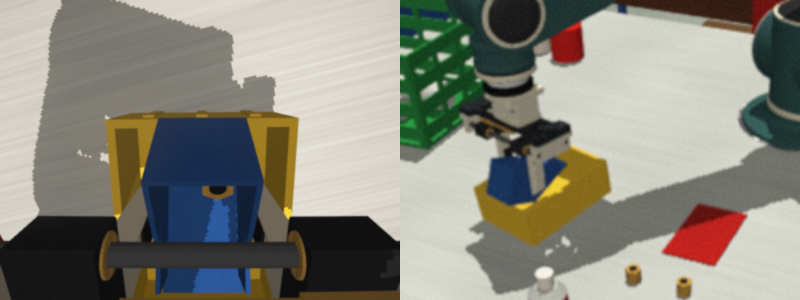

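```bash
python3 -m creep '[[[0,-0.12,0,0.17,0],[0,-0.12,0,0.17,0],[0,-0.12,0,0.17,0],[0,0,0,0,0],[0,0,0,0,0]]]'
python3 -m creep '[[[0,-0.12,0,0.17,0],[0,-0.12,0,0.17,0],[0,-0.12,0,0.17,0],[0,0,0,0,0],[0,0,0,0,0]]]'
python3 -m creep '[[[0,0,0,-0.5,0],[0,0,0,-1,0],[0,0,0,-1,0],[0,0,0,-1,0],[0,0,0,0,0]]]'
python3 - <<'E'
from h import *
snap("wrist","w7.png"); snap("scene","s7.png");snap("top","t7.png")
b=cv2.imread("pics/s7.png"); cv2.imwrite("pics/v7.png",cv2.resize(b[150:270,160:290],None,fx=5,fy=5,interpolation=cv2.INTER_CUBIC))
E
```

```text
t: 32.1
ee_pos: [0.5454, -0.305, 0.2518]
tcp_rot: [[0.969, -0.246, 0.002], [-0.246, -0.969, -0.001], [0.002, 0.0, -1.0]]
force: [-4.8, 3.3, 8.8]
opening: 0.0579
gripper_force: 30.0
t: 32.6
ee_pos: [0.5419, -0.3041, 0.2467]
tcp_rot: [[0.969, -0.246, 0.002], [-0.246, -0.969, -0.001], [0.002, 0.0, -1.0]]
force: [-5.0, 3.0, 10.2]
opening: 0.0582
gripper_force: 30.0
t: 33.1
ee_pos: [0.542, -0.3042, 0.2822]
tcp_rot: [[0.969, -0.246, 0.002], [-0.246, -0.969, -0.001], [0.003, 0.001, -1.0]]
force: [0.3, -0.1, -2.2]
opening: 0.0577
gripper_force: 30.0
```

View pics/v7.png

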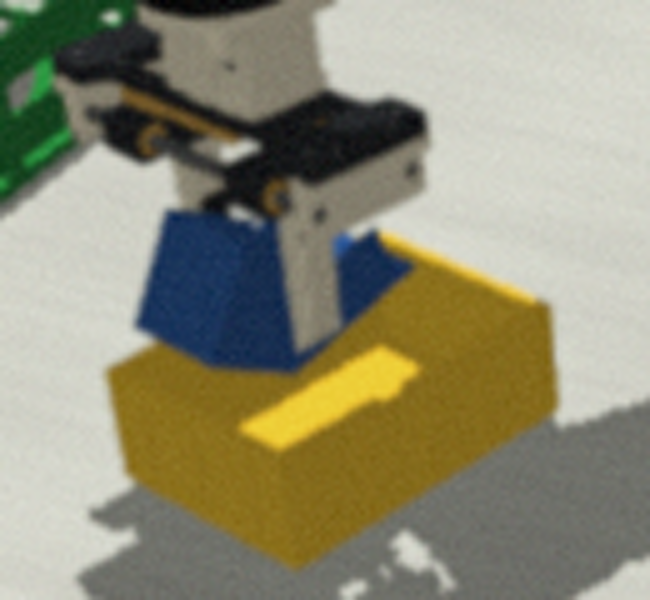

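```bash
python3 - <<'E'
from h import *
c=cam("scene"); o=env.get_obs(); R=o["tcp_rot"]; G=o["ee_pos"]+.167*R[:,2]; print(G)
X=R[:,0];Y=-R[:,1];Z=np.array([0,0,1.])
def pt(x,z,th,y=.029):
    a,b=x+.015,z-.041; th=np.radians(th); return G+X*(a*np.cos(th)-b*np.sin(th))+Z*(a*np.sin(th)+b*np.cos(th))+Y*y
for th in(35,40,45,50,55): print(th,((proj(c,[pt(.027,0,th),pt(-.027,0,th),pt(.027,0,th,-.029),pt(.027,.06,th,-.029)])-[160,150])*5).round().tolist())
E
```

```text
[ 0.54161366 -0.3040191   0.1128241 ]
35 [[209.0, 370.0], [291.0, 387.0], [131.0, 329.0], [173.0, 210.0]]
40 [[206.0, 361.0], [285.0, 387.0], [128.0, 321.0], [178.0, 204.0]]
45 [[204.0, 352.0], [279.0, 387.0], [126.0, 311.0], [184.0, 198.0]]
50 [[203.0, 342.0], [274.0, 387.0], [125.0, 302.0], [190.0, 193.0]]
55 [[203.0, 332.0], [268.0, 385.0], [124.0, 292.0], [196.0, 188.0]]
```

```bash
cat > fit.py <<'E'
from h import *
from scipy.optimize import least_squares
def fit(pts,uv,x0,name="scene"):
    """pts (x,z,y) in scoop frame, uv pixels -> theta(deg), gx, gz (mm)"""
    c=cam(name); o=env.get_obs(); R=o["tcp_rot"]; G=o["ee_pos"]+.167*R[:,2]; X,Y,Z=R[:,0],-R[:,1],np.array([0,0,1.])
    def f(q):
        t=np.radians(q[0]); P=[G+X*((x-q[1]/1e3)*np.cos(t)-(z-q[2]/1e3)*np.sin(t))+Z*((x-q[1]/1e3)*np.sin(t)+(z-q[2]/1e3)*np.cos(t))+Y*y for x,z,y in pts]
        return (proj(c,P)-uv).ravel()
    r=least_squares(f,x0); return r.x.round(1), np.abs(r.fun).max().round(2)
E
python3 - <<'E'
from fit import *
print(fit([(.027,0,.029),(-.027,0,.029),(.027,0,-.029),(.027,.06,-.029)],np.array([[210,363],[293,370],[135,325],[168,213]])/5+[160,150],[35,-15,41]))
E
```

```text
(array([ 29.8, -17.7,  35.3]), np.float64(1.58))
```

```bash
python3 -m creep '[[[0,-0.35,0,0.5,0],[0,0,0,1,0],[0,0,0,1,0],[0,0,0,0.4,0],[0,0,0,0,0]]]'
python3 -m creep '[[[0,0,0,0.2,0],[0,0,0,0.2,0],[0,0,0,0.2,0],[0,0,0,0,0],[0,0,0,0,0]]]'
python3 -m creep '[[[0,0,0,0.2,0],[0,0,0,0.2,0],[0,0,0,0.2,0],[0,0,0,0,0],[0,0,0,0,0]]]'

```

```text
t: 33.75
ee_pos: [0.5382, -0.3031, 0.2497]
tcp_rot: [[0.969, -0.246, -0.002], [-0.246, -0.969, 0.001], [-0.002, -0.001, -1.0]]
force: [-0.4, -0.2, -2.3]
opening: 0.0581
gripper_force: 30.0
t: 34.25
ee_pos: [0.5384, -0.3032, 0.2458]
tcp_rot: [[0.969, -0.246, 0.001], [-0.246, -0.969, -0.0], [0.001, 0.0, -1.0]]
force: [-3.5, 1.8, 4.0]
opening: 0.0582
gripper_force: 30.0
t: 34.75
ee_pos: [0.5384, -0.3033, 0.2401]
tcp_rot: [[0.969, -0.246, 0.001], [-0.246, -0.969, -0.001], [0.001, 0.0, -1.0]]
force: [-4.8, 3.0, 8.8]
opening: 0.0579
gripper_force: 30.0
```

```bash
python3 -m creep '[[[0,-0.03,0,0.2,0],[0,-0.03,0,0.2,0],[0,-0.03,0,0.2,0],[0,0,0,0,0],[0,0,0,0,0]]]'
python3 -m creep '[[[0,-0.03,0,0.2,0],[0,-0.03,0,0.2,0],[0,-0.03,0,0.2,0],[0,0,0,0,0],[0,0,0,0,0]]]'
python3 -m creep '[[[0,0,0,-0.5,0],[0,0,0,-1,0],[0,0,0,-1,0],[0,0,0,-1,0],[0,0,0,-1,0]]]'
python3 - <<'E'
from h import *
snap("wrist","w8.png"); snap("top","t8.png"); b=snap("scene","s8.png")[1]
cv2.imwrite("pics/v8.png",cv2.resize(b[140:260,160:290],None,fx=5,fy=5,interpolation=cv2.INTER_CUBIC))
# yellow tray bottom outline in scene across time
for n in("s5","s6","s7","s8"):
    g=cv2.cvtColor(cv2.imread(f"pics/{n}.png"),cv2.COLOR_BGR2HSV); m=((g[...,0]>18)&(g[...,0]<32)&(g[...,1]>130)).astype(np.uint8); m[:,:160]=0;m[:,290:]=0;m[262:]=0
    k=max(cv2.findContours(m,0,2)[0],key=cv2.contourArea).reshape(-1,2); print(n,k[k[:,0].argmin()],k[k[:,0].argmax()],k[k[:,1].argmax()])
E
```

```text
t: 35.25
ee_pos: [0.5376, -0.303, 0.2342]
tcp_rot: [[0.969, -0.246, 0.001], [-0.246, -0.969, -0.001], [0.001, 0.0, -1.0]]
force: [-4.7, 2.3, 8.0]
opening: 0.0576
gripper_force: 30.0
t: 35.75
ee_pos: [0.5367, -0.3028, 0.2281]
tcp_rot: [[0.969, -0.246, 0.001], [-0.246, -0.969, -0.001], [0.001, 0.0, -1.0]]
force: [-5.4, 2.7, 8.5]
opening: 0.0581
gripper_force: 30.0
t: 36.25
ee_pos: [0.5366, -0.3028, 0.2732]
tcp_rot: [[0.969, -0.246, 0.0], [-0.246, -0.969, -0.0], [0.0, 0.0, -1.0]]
force: [-0.0, -0.1, -2.4]
opening: 0.0578
gripper_force: 30.0
s5 [182 224] [270 231] [215 261]
s6 [180 225] [269 227] [214 261]
s7 [182 224] [270 231] [215 261]
s8 [182 224] [270 231] [215 261]
```

View pics/v8.png

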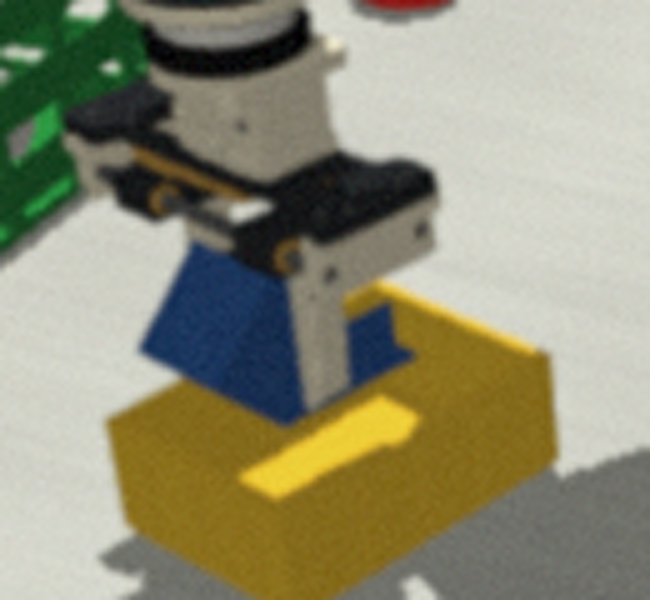

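```bash
python3 - <<'E'
from fit import *
print(fit([(-.027,0,.029),(.027,0,-.029),(.027,.06,-.029),(-.085,.061,.029)],np.array([[287,425],[140,352],[195,243],[413,355]])/5+[160,140],[45,-15,38]))
print(fit([(-.027,0,.029),(.027,0,-.029),(.027,.06,-.029)],np.array([[287,425],[140,352],[195,243]])/5+[160,140],[45,-15,38]))
E
```

```text
(array([ 45.3, -20.1,  34. ]), np.float64(1.01))
(array([ 44.9, -19.3,  33.5]), np.float64(0.71))
```

```bash
python3 -m creep '[[[0,-1.5,0,0,0],[0,-1.6,0,1,0],[0,0,0,2,0],[0,0,0,2,0],[0,0,0,1,0]]]'
python3 -m creep '[[[0,0,0,0.2,0],[0,0,0,0.2,0],[0,0,0,0.2,0],[0,0,0,0,0],[0,0,0,0,0]]]'

```

```text
t: 36.9
ee_pos: [0.506, -0.2948, 0.2099]
tcp_rot: [[0.969, -0.247, -0.002], [-0.247, -0.969, 0.001], [-0.002, -0.001, -1.0]]
force: [0.6, 0.4, -1.8]
opening: 0.0578
gripper_force: 30.0
t: 37.4
ee_pos: [0.5067, -0.2952, 0.2065]
tcp_rot: [[0.969, -0.246, 0.001], [-0.246, -0.969, -0.0], [0.001, 0.0, -1.0]]
force: [0.5, -0.4, -3.3]
opening: 0.0579
gripper_force: 30.0
```

```bash
python3 -m creep '[[[0,0,0,0.1,0],[0,0,0,0.1,0],[0,0,0,0,0],[0,0,0,0,0],[0,0,0,0,0]]]'
python3 -m creep '[[[0,0,0,0.1,0],[0,0,0,0.1,0],[0,0,0,0,0],[0,0,0,0,0],[0,0,0,0,0]]]'

```

```text
t: 37.9
ee_pos: [0.5066, -0.2951, 0.2041]
tcp_rot: [[0.969, -0.246, 0.0], [-0.246, -0.969, -0.0], [0.0, 0.0, -1.0]]
force: [-0.3, -0.7, -1.7]
opening: 0.0579
gripper_force: 30.0
t: 38.4
ee_pos: [0.5066, -0.2952, 0.2025]
tcp_rot: [[0.969, -0.246, 0.0], [-0.246, -0.969, -0.0], [0.0, 0.0, -1.0]]
force: [-2.8, 2.2, 6.0]
opening: 0.0583
gripper_force: 30.0
```

```bash
python3 -m creep '[[[0,0,0,0.1,0],[0,0,0,0,0],[72,0,0,0,0],[72,0,0,0,0],[72,0,0,0,0]]]'
python3 - <<'E'
from h import *
b=snap("scene","s9.png")[1]; a=snap("wrist","w9.png")[1]
cv2.imwrite("pics/v9.png",np.hstack([cv2.resize(b[150:270,160:280],(400,400),interpolation=cv2.INTER_CUBIC),cv2.resize(a,(400,400))]))
E
```

```text
t: 38.9
ee_pos: [0.5065, -0.2951, 0.2008]
tcp_rot: [[0.969, -0.247, -0.0], [-0.247, -0.969, 0.0], [-0.0, -0.0, -1.0]]
force: [0.2, -0.3, -0.2]
opening: 0.0664
gripper_force: 0.0
```

View pics/v9.png

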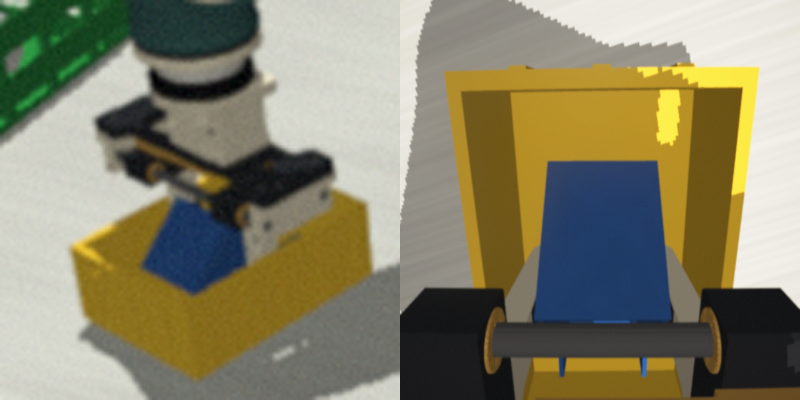

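```bash
python3 - <<'E'
from fit import *
a=cv2.imread("pics/w9.png"); g=cv2.cvtColor(a,cv2.COLOR_BGR2HSV); m=((g[...,0]>100)&(g[...,0]<130)&(g[...,1]>120)).astype(np.uint8)
k=max(cv2.findContours(m,0,2)[0],key=cv2.contourArea); q=cv2.approxPolyDP(k,8,True).reshape(-1,2); print(q.tolist())
print(fit([(.027,0,.029),(.027,0,-.029),(.027,.06,.029),(.027,.06,-.029)],np.array([[237,193],[411,193],[216,384],[435,384]]),[45,-18,30],"wrist"))
E
```

```text
[[410, 195], [238, 200], [214, 383], [434, 383]]
(array([ 45.9, -23. ,  31.1]), np.float64(2.11))
```

```bash
python3 -m creep '[[[72,-0.6,0,-0.8,0],[72,-0.5,0,-0.75,0],[72,0,0,0,0],[0,0,0,0,0],[0,0,0,0,0]]]'
python3 -m creep '[[[0,0,0,0,0],[0,0,0,0,0],[0,0,0,-1,0],[0,0,0,-2,0],[0,0,0,-2,0]]]'
python3 -m creep '[[[0,0,0,-2,0],[0,0,0,-2,0],[0,0,0,0,0],[0,0,0,0,0],[0,0,0,0,0]]]'
python3 - <<'E'
from fit import *
b,a=snap("wrist","w10.png"); g=cv2.cvtColor(a,cv2.COLOR_BGR2HSV); m=((g[...,0]>100)&(g[...,0]<130)&(g[...,1]>120)).astype(np.uint8)
k=max(cv2.findContours(m,0,2)[0],key=cv2.contourArea); q=cv2.approxPolyDP(k,8,True).reshape(-1,2); print(q.tolist())
E
```

```text
t: 39.5
ee_pos: [0.4959, -0.2925, 0.2166]
tcp_rot: [[0.969, -0.247, 0.0], [-0.247, -0.969, -0.0], [0.0, 0.0, -1.0]]
force: [-1.6, -0.3, 4.9]
opening: 0.0579
gripper_force: 30.0
t: 40.0
ee_pos: [0.4958, -0.2923, 0.267]
tcp_rot: [[0.969, -0.246, -0.001], [-0.246, -0.969, 0.001], [-0.001, -0.0, -1.0]]
force: [1.1, 0.4, -2.1]
opening: 0.0577
gripper_force: 30.0
t: 40.5
ee_pos: [0.4957, -0.2923, 0.3052]
tcp_rot: [[0.969, -0.246, -0.001], [-0.246, -0.969, 0.001], [-0.002, -0.001, -1.0]]
force: [0.3, 0.1, -3.3]
opening: 0.0575
gripper_force: 30.0
[[245, 157], [226, 316], [258, 357], [260, 386], [378, 378], [388, 387], [390, 356], [422, 316], [402, 156]]
```

```bash
cat > tilt.py <<'E'
from fit import *
import sys
p=np.array(eval(sys.argv[1]),float); print(fit([(.027,0,.029),(.027,0,-.029),(.027,.06,.029),(.027,.06,-.029)],p,[float(sys.argv[2]),-20,50],"wrist"))
o=env.get_obs(); d=o["ee_pos"]-[.506,-.295,0]; print("tray x,y of G",(d[0]*.969-d[1]*.247)*1e3,(d[0]*.247+d[1]*.969)*1e3,"z",(o["ee_pos"][2]-.167)*1e3)
E
python3 tilt.py "[[245,157],[402,156],[226,316],[422,316]]" 45
```

```text
(array([ 44.6, -18.2,  49.9]), np.float64(2.4))
tray x,y of G -10.637707836551796 0.08531104882442304 z 138.1446818382028
```

```bash
python3 -m creep '[[[0,1.2,0,0,0],[0,2,0,0,0],[0,2,0,0,0],[0,1.2,0,0,0],[0,0.55,0,0,0]]]'
python3 -m creep '[[[0,0,0,0.8,0],[0,0,0,1,0],[0,0,0,0.5,0],[0,0,0,0,0],[0,0,0,0,0]]]'
python3 -m creep '[[[0,0,0,0.2,0],[0,0,0,0.2,0],[0,0,0,0.1,0],[0,0,0,0,0],[0,0,0,0,0]]]'

```

```text
t: 41.05
ee_pos: [0.5643, -0.3097, 0.3057]
tcp_rot: [[0.969, -0.246, -0.001], [-0.246, -0.969, 0.001], [-0.001, -0.0, -1.0]]
force: [0.8, 0.2, -3.0]
opening: 0.0579
gripper_force: 30.0
t: 41.55
ee_pos: [0.563, -0.3095, 0.2836]
tcp_rot: [[0.969, -0.247, -0.0], [-0.247, -0.969, 0.0], [-0.0, -0.0, -1.0]]
force: [0.8, 0.1, -2.4]
opening: 0.058
gripper_force: 30.0
t: 42.05
ee_pos: [0.5632, -0.3096, 0.2786]
tcp_rot: [[0.969, -0.246, 0.0], [-0.246, -0.969, -0.0], [0.0, 0.0, -1.0]]
force: [0.1, 0.1, -2.7]
opening: 0.0574
gripper_force: 30.0
```

```bash
python3 -m creep '[[[0,0,0,0.15,0],[0,-0.1,0,0.15,0],[0,-0.1,0,0.15,0],[0,0,0,0,0],[0,0,0,0,0]]]'
python3 -m creep '[[[0,-0.15,0,0.2,0],[0,-0.15,0,0.2,0],[0,-0.15,0,0.2,0],[0,0,0,0,0],[0,0,0,0,0]]]'

```

```text
t: 42.55
ee_pos: [0.5618, -0.3091, 0.2758]
tcp_rot: [[0.969, -0.246, 0.003], [-0.246, -0.969, -0.001], [0.004, 0.001, -1.0]]
force: [2.6, 1.9, 7.7]
opening: 0.0577
gripper_force: 30.0
t: 43.05
ee_pos: [0.5573, -0.308, 0.2702]
tcp_rot: [[0.969, -0.246, 0.003], [-0.246, -0.969, -0.001], [0.003, 0.001, -1.0]]
force: [-2.0, 2.6, 12.9]
opening: 0.0576
gripper_force: 30.0
```

```bash
python3 -m creep '[[[0,-0.15,0,0.2,0],[0,-0.15,0,0.2,0],[0,-0.15,0,0.2,0],[0,0,0,0,0],[0,0,0,0,0]]]'
python3 -m creep '[[[0,-0.12,0,0.22,0],[0,-0.12,0,0.22,0],[0,-0.12,0,0.22,0],[0,0,0,0,0],[0,0,0,0,0]]]'
python3 - <<'E'
from fit import *
b,a=snap("wrist","w11.png"); snap("scene","s11.png"); g=cv2.cvtColor(a,cv2.COLOR_BGR2HSV); m=((g[...,0]>100)&(g[...,0]<130)&(g[...,1]>120)).astype(np.uint8)
k=max(cv2.findContours(m,0,2)[0],key=cv2.contourArea); q=cv2.approxPolyDP(k,6,True).reshape(-1,2); print(q.tolist())
E
```

```text
t: 43.55
ee_pos: [0.5529, -0.3069, 0.2642]
tcp_rot: [[0.969, -0.246, 0.003], [-0.246, -0.969, -0.001], [0.003, 0.001, -1.0]]
force: [-1.3, 2.1, 13.1]
opening: 0.0576
gripper_force: 30.0
t: 44.05
ee_pos: [0.5494, -0.3061, 0.2576]
tcp_rot: [[0.969, -0.246, 0.003], [-0.246, -0.969, -0.001], [0.003, 0.001, -1.0]]
force: [-2.3, 1.8, 13.3]
opening: 0.0582
gripper_force: 30.0
[[225, 176], [219, 386], [428, 386], [422, 175]]
```

```bash
python3 - <<'E'
from fit import *
c=cam("wrist"); o=env.get_obs(); R=o["tcp_rot"]; G=o["ee_pos"]+.167*R[:,2]
# depth of B edge from its pixel width
ro,rd=ray(c,[[225,176],[422,175]]); s=.058/np.linalg.norm(rd[0]-rd[1]); P=ro+rd*s; m=P.mean(0)-G
bx,bz=m@R[:,0]*1e3,m[2]*1e3; print("B rel G",bx,bz,np.hypot(bx,bz))
for g in((-18,50),(-18,46),(-20,42)):
    v=np.array([27-g[0],-g[1]]); print(g,np.hypot(*v),np.degrees(np.arctan2(bz,bx)-np.arctan2(v[1],v[0])))
E
```

```text
B rel G 64.89342222679859 27.548185786148675 70.49864387641595
(-18, 50) 67.26812023536856 71.01470440732389
(-18, 46) 64.35060217278468 68.63151551155082
(-20, 42) 63.0317380372777 64.78643291139235
```

```bash
python3 -m creep '[[[0,-0.1,0,0.2,0],[0,-0.1,0,0.2,0],[0,-0.08,0,0.2,0],[0,0,0,0,0],[0,0,0,0,0]]]'
python3 -m creep '[[[0,-0.05,0,0.15,0],[0,-0.05,0,0.15,0],[0,0,0,0,0],[0,0,0,0,0],[0,0,0,0,0]]]'
python3 -m creep '[[[0,0,0,-1,0],[0,0,0,-2,0],[0,0,0,-2,0],[0,0,0,-2,0],[0,0,0,0,0]]]'
python3 - <<'E'
from fit import *
c,a=snap("wrist","w12.png"); snap("scene","s12.png"); g=cv2.cvtColor(a,cv2.COLOR_BGR2HSV); m=((g[...,0]>100)&(g[...,0]<130)&(g[...,1]>120)).astype(np.uint8)
k=max(cv2.findContours(m,0,2)[0],key=cv2.contourArea); q=cv2.approxPolyDP(k,6,True).reshape(-1,2); print(q.tolist()); print(env.get_obs()["force"])
E
```

```text
t: 44.65
ee_pos: [0.5467, -0.3054, 0.2515]
tcp_rot: [[0.969, -0.246, 0.003], [-0.246, -0.969, -0.001], [0.003, 0.001, -1.0]]
force: [-4.8, 2.2, 14.1]
opening: 0.0578
gripper_force: 30.0
t: 45.15
ee_pos: [0.5457, -0.3052, 0.2486]
tcp_rot: [[0.969, -0.246, 0.003], [-0.246, -0.969, -0.001], [0.003, 0.001, -1.0]]
force: [-4.7, 2.8, 15.0]
opening: 0.0581
gripper_force: 30.0
t: 45.65
ee_pos: [0.5457, -0.3052, 0.3196]
tcp_rot: [[0.969, -0.246, 0.004], [-0.246, -0.969, -0.002], [0.004, 0.001, -1.0]]
force: [-0.6, -0.4, -1.9]
opening: 0.058
gripper_force: 30.0
[[216, 198], [218, 386], [430, 386], [431, 197]]
[-0.03825243 -0.8533232  -3.21867023]
```

```bash
python3 -m creep '[[[0,-0.5,0,1,0],[0,0,0,1,0],[0,0,0,0.5,0],[0,0,0,0,0],[0,0,0,0,0]]]' >/dev/null
python3 -m creep '[[[0,1.5,0,0,0],[0,-1.5,0,0,0],[0,1.5,0,-1,0],[0,-1.5,0,1,0],[0,0,0,0,0]]]'
python3 -m creep '[[[0,1.5,0,0,0],[0,-1.5,0,0,0],[0,1.5,0,-1,0],[0,-1.5,0,1,0],[0,0,0,0,0]]]' >/dev/null
python3 -m creep '[[[0,0,0,-1.5,0],[0,0,0,-1.5,0],[0,0,0,0,0],[0,0,0,0,0],[0,0,0,0,0]]]'
python3 - <<'E'
from fit import *
F=[]
for i in range(6):
    c,a=snap("wrist","w13.png"); F.append(env.get_obs()["force"][2])
s=snap("scene","s13.png")[1]; print(np.round(F,2),np.mean(F))
g=cv2.cvtColor(a,cv2.COLOR_BGR2HSV); m=((g[...,0]>100)&(g[...,0]<130)&(g[...,1]>120)).astype(np.uint8)
k=max(cv2.findContours(m,0,2)[0],key=cv2.contourArea); q=cv2.approxPolyDP(k,6,True).reshape(-1,2); print(q.tolist())
o=env.get_obs(); R=o["tcp_rot"]; G=o["ee_pos"]+.167*R[:,2]; q=q[np.argsort(q[:,1])[:2]]
ro,rd=ray(c,q); P=ro+rd*(.058/np.linalg.norm(rd[0]-rd[1])); m=P.mean(0)-G; bx,bz=m@R[:,0]*1e3,m[2]*1e3
print(bx,bz,np.degrees(np.arctan2(bz,bx)-np.arctan2(-48,45)))
E
```

```text
t: 46.75
ee_pos: [0.5399, -0.3036, 0.2909]
tcp_rot: [[0.969, -0.247, -0.001], [-0.247, -0.969, 0.0], [-0.001, -0.0, -1.0]]
force: [-0.7, -0.4, -3.4]
opening: 0.0577
gripper_force: 30.0
t: 47.75
ee_pos: [0.5406, -0.3037, 0.3212]
tcp_rot: [[0.969, -0.246, -0.0], [-0.246, -0.969, 0.0], [-0.0, -0.0, -1.0]]
force: [-0.1, -1.1, -1.3]
opening: 0.058
gripper_force: 30.0
[-1.35 -1.85 -2.22 -2.06 -1.59 -1.58] -1.7764839631733098
[[216, 198], [218, 386], [430, 386], [432, 198]]
60.609174834912295 39.46908728384976 79.92004583458632
```

```bash
python3 -m creep '[[[0,0,0,-1,0],[0,0,0,-2.5,0],[0,0,0,-3,0],[0,0,0,-2.5,0],[0,0,0,-1,0]]]' >/dev/null
python3 -m creep '[[[0,-0.1,-2,0,0],[0,-0.2,-3.5,0,0],[0,-0.24,-4.5,0,0],[0,-0.24,-4.5,0,0],[0,-0.24,-4.5,0,0]]]' >/dev/null
python3 -m creep '[[[0,-0.24,-4.5,0,0],[0,-0.24,-4.5,0,0],[0,-0.24,-4.5,0,0],[0,-0.24,-4.5,0,0],[0,-0.24,-4.5,0,0]]]' >/dev/null
python3 -m creep '[[[0,-0.24,-4.5,0,0],[0,-0.24,-4.5,0,0],[0,-0.24,-4,0,0],[0,-0.1,-2.8,0,0],[0,0,-1.25,0,0]]]'
python3 -m creep '[[[0,0,0,0.5,0],[0,0,0,1.5,0],[0,0,0,1.5,0],[0,0,0,0.5,0],[0,0,0,0,0]]]'
python3 - <<'E'
from h import *
print(shift([.655,.2714,.202])); snap("scene","s14.png"); c,a=snap("top","t14.png")
m=cv2.cvtColor(a,cv2.COLOR_BGR2HSV); m=((m[...,0]>12)&(m[...,0]<26)&(m[...,1]>110)).astype(np.uint8); m[:200]=0;m[330:]=0
n,_,st,ce=cv2.connectedComponentsWithStats(m)
for i in range(1,n):
    if st[i,4]>15: print(ce[i].round(0),st[i,4],plane(c,ce[i],.03).round(3))
E
```

```text
t: 50.1
ee_pos: [0.6555, 0.2735, 0.4204]
tcp_rot: [[0.97, -0.245, -0.001], [-0.245, -0.97, -0.0], [-0.001, 0.0, -1.0]]
force: [-0.8, -0.3, -1.5]
opening: 0.0579
gripper_force: 30.0
t: 50.6
ee_pos: [0.6553, 0.2703, 0.3799]
tcp_rot: [[0.969, -0.247, -0.002], [-0.247, -0.969, -0.001], [-0.002, 0.001, -1.0]]
force: [0.5, -0.1, -1.2]
opening: 0.0581
gripper_force: 30.0
[-0.03 -0.12  1.09]
[364. 237.] 72 [[ 0.609 -0.07   0.03 ]]
[324. 239.] 49 [[0.605 0.01  0.03 ]]
[481. 285.] 6664 [[ 0.514 -0.299  0.03 ]]
```

```bash
python3 -m creep '[[[0,0,0,0.5,0],[0,0,0,0.3,0],[0,0,0,0.2,0],[0,0,0,0.2,0],[0,0,0,0,0]]]'
python3 -m creep '[[[0,0.2,0,0.15,0],[0,0.2,0,0.15,0],[0,0.2,0,0.15,0],[0,0.2,0,0.15,0],[0,0,0,0,0]]]'
python3 -m creep '[[[0,0.2,0,0.15,0],[0,0.2,0,0.15,0],[0,0.2,0,0.15,0],[0,0,0,0,0],[0,0,0,0,0]]]'

```

```text
t: 51.2
ee_pos: [0.6554, 0.2712, 0.3691]
tcp_rot: [[0.969, -0.246, -0.0], [-0.246, -0.969, -0.0], [-0.0, 0.0, -1.0]]
force: [0.2, 0.3, -0.9]
opening: 0.0579
gripper_force: 30.0
t: 51.7
ee_pos: [0.6634, 0.2691, 0.363]
tcp_rot: [[0.969, -0.247, -0.0], [-0.247, -0.969, -0.0], [-0.0, 0.0, -1.0]]
force: [-0.4, -0.1, -1.1]
opening: 0.0581
gripper_force: 30.0
t: 52.2
ee_pos: [0.669, 0.2677, 0.3589]
tcp_rot: [[0.969, -0.247, -0.0], [-0.247, -0.969, -0.0], [-0.0, 0.0, -1.0]]
force: [-0.3, 0.5, -1.2]
opening: 0.058
gripper_force: 30.0
```

```bash
cat > tl.py <<'E'
from fit import *
c,a=snap("wrist"); g=cv2.cvtColor(a,cv2.COLOR_BGR2HSV); m=((g[...,0]>100)&(g[...,0]<130)&(g[...,1]>120)).astype(np.uint8)
k=max(cv2.findContours(m,0,2)[0],key=cv2.contourArea); q=cv2.approxPolyDP(k,6,True).reshape(-1,2); print(q.tolist())
o=env.get_obs(); R=o["tcp_rot"]; G=o["ee_pos"]+.167*R[:,2]; q=q[np.argsort(q[:,1])[:2]]
ro,rd=ray(c,q); P=ro+rd*(.058/np.linalg.norm(rd[0]-rd[1])); m=P.mean(0)-G; bx,bz=m@R[:,0]*1e3,m[2]*1e3
print("B",bx,bz,np.degrees(np.arctan2(bz,bx)-np.arctan2(-48,45)))
E
python3 tl.py; python3 - <<'E'
from h import *
c=cam("wrist"); i=env.camera_info("wrist"); T=np.eye(4); T[:3,:3]=[[.246,.969,0],[.969,-.246,0],[0,0,-1]]; T[:3,3]=[.5536,.2998,.4821]
M=np.linalg.inv(T@np.array(i["hand_eye"])); c=(c[0],c[1],M[:3,:3],M[:3,3])
P=plane(c,[[210,142],[438,142],[428,294],[222,294]],.138); print(P.round(3),P.mean(0).round(4),np.linalg.norm(P[0]-P[1]))
E
```

```text
[[215, 197], [218, 386], [430, 386], [432, 198]]
B 60.91732740659344 40.0328192046136 80.15918214676358
[[0.483 0.381 0.138]
 [0.655 0.338 0.138]
 [0.625 0.212 0.138]
 [0.451 0.256 0.138]] [0.5534 0.2966 0.138 ] 0.17769363469562444
```

```bash
python3 -m creep '[[[0,0,0,-1,0],[0,0,0,-0.5,0],[0,-1.6,0,0,0],[0,0,0,0.5,0],[0,0,0,0,0]]]'
python3 -m creep '[[[0,0,0,0.2,0],[0,0,0,0.2,0],[0,0,0,0.2,0],[0,0,0,0,0],[0,0,0,0,0]]]'

```

```text
t: 52.75
ee_pos: [0.6534, 0.2717, 0.3687]
tcp_rot: [[0.969, -0.246, -0.0], [-0.246, -0.969, -0.0], [-0.0, 0.0, -1.0]]
force: [-0.1, -0.1, -1.7]
opening: 0.0583
gripper_force: 30.0
t: 53.25
ee_pos: [0.6535, 0.2716, 0.3628]
tcp_rot: [[0.969, -0.247, -0.0], [-0.247, -0.969, -0.0], [-0.0, 0.0, -1.0]]
force: [0.2, 0.3, -1.1]
opening: 0.0579
gripper_force: 30.0
```

```bash
python3 -m creep '[[[0,0,0,0.2,0],[0,0,0,0.2,0],[0,0,0,0,0],[0,0,0,0,0],[0,0,0,0,0]]]'
python3 -m creep '[[[0,0.1,0,0.15,0],[0,0.1,0,0.15,0],[0,0,0,0,0],[0,0,0,0,0],[0,0,0,0,0]]]'

```

```text
t: 53.75
ee_pos: [0.6535, 0.2717, 0.359]
tcp_rot: [[0.969, -0.246, 0.0], [-0.246, -0.969, 0.0], [0.0, -0.0, -1.0]]
force: [0.2, 0.3, -1.1]
opening: 0.0579
gripper_force: 30.0
t: 54.25
ee_pos: [0.6554, 0.2711, 0.3558]
tcp_rot: [[0.969, -0.246, -0.0], [-0.246, -0.969, -0.0], [-0.0, 0.0, -1.0]]
force: [-0.2, 0.8, -0.8]
opening: 0.0579
gripper_force: 30.0
```

```bash
python3 -m creep '[[[0,0,0,0.2,0],[0,0,0,0.2,0],[0,0,0,0.2,0],[0,0,0,0,0],[0,0,0,0,0]]]'
python3 - <<'E'
from h import *
b=snap("scene","s15.png")[1]; P=np.array(env.get_obs()["ee_pos"])-[0,0,.19]; u=proj(cam("scene"),[P])[0].astype(int); print(u)
x,y=max(u[0]-70,0),max(u[1]-60,0); cv2.imwrite("pics/v15.png",cv2.resize(b[y:y+120,x:x+140],None,fx=5,fy=5,interpolation=cv2.INTER_CUBIC)); print(x,y)
E
```

```text
t: 54.75
ee_pos: [0.6556, 0.271, 0.3536]
tcp_rot: [[0.969, -0.247, 0.005], [-0.247, -0.969, 0.002], [0.004, -0.003, -1.0]]
force: [0.2, -1.9, 20.7]
opening: 0.058
gripper_force: 30.0
[439 279]
369 219
```

View pics/v15.png

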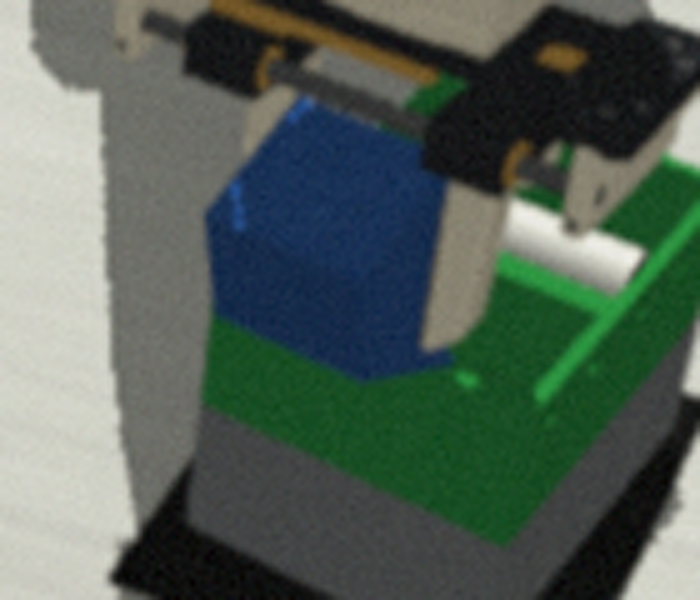

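```bash
python3 - <<'E'
from fit import *
p=np.array([[207,213],[214,314],[365,381],[366,275]])/5+[369,219]
q=[(.027,0,-.029),(-.027,0,-.029),(-.027,0,.029),(.027,0,.029)]
print(fit(q,p,[75,-18,45]))
print(fit(q+[(-.085,.061,.029)],np.vstack([p,np.array([452,355])/5+[369,219]]),[75,-18,45]))
E
```

```text
(array([ 75.4, -23.7,  46.4]), np.float64(0.64))
(array([ 73.7, -25.6,  45.8]), np.float64(0.69))
```

```bash
python3 -m creep '[[[0,0.2,0,0.17,0],[0,0.2,0,0.17,0],[0,0.2,0,0.17,0],[0,0.2,0,0.17,0],[0,0,0,0,0]]]'
python3 -m creep '[[[0,0.2,0,0.17,0],[0,0.2,0,0.17,0],[0,0.2,0,0.2,0],[0,0.2,0,0.2,0],[0,0,0,0,0]]]'
python3 tl.py
```

```text
t: 55.3
ee_pos: [0.6637, 0.269, 0.3467]
tcp_rot: [[0.969, -0.247, 0.006], [-0.247, -0.969, 0.001], [0.005, -0.003, -1.0]]
force: [2.4, -1.5, 16.8]
opening: 0.0581
gripper_force: 30.0
t: 55.8
ee_pos: [0.6715, 0.267, 0.3386]
tcp_rot: [[0.969, -0.247, 0.005], [-0.247, -0.969, 0.001], [0.004, -0.003, -1.0]]
force: [4.8, -1.4, 13.8]
opening: 0.0577
gripper_force: 30.0
[[225, 172], [210, 386], [437, 386], [423, 174]]
B 65.69138705439808 28.042373577817443 69.96430225539903
```

```bash
python3 -m creep '[[[0,0.15,0,0.2,0],[0,0.15,0,0.2,0],[0,0.15,0,0.2,0],[0,0.15,0,0.2,0],[0,0,0,0,0]]]'
python3 -m creep '[[[0,0.1,0,0.2,0],[0,0.1,0,0.2,0],[0,0.1,0,0.2,0],[0,0.1,0,0.2,0],[0,0,0,0,0]]]'
python3 tl.py
```

```text
t: 56.35
ee_pos: [0.6773, 0.2656, 0.3303]
tcp_rot: [[0.969, -0.247, 0.005], [-0.247, -0.969, 0.001], [0.004, -0.002, -1.0]]
force: [5.6, -1.0, 12.0]
opening: 0.0581
gripper_force: 30.0
t: 56.85
ee_pos: [0.6812, 0.2646, 0.3222]
tcp_rot: [[0.969, -0.247, 0.005], [-0.247, -0.969, 0.001], [0.004, -0.002, -1.0]]
force: [7.0, -0.1, 11.4]
opening: 0.0579
gripper_force: 30.0
[[234, 159], [207, 347], [246, 386], [410, 382], [442, 345], [414, 159]]
B 68.36585216510441 14.776494989694438 59.04382678606893
```

```bash
python3 tilt.py "[[234,159],[414,159],[207,347],[442,345]]" 50
python3 -m creep '[[[0,0.1,0,0.2,0],[0,0.1,0,0.2,0],[0,0.08,0,0.2,0],[0,0.08,0,0.2,0],[0,0,0,0,0]]]'
python3 -m creep '[[[0,0.08,0,0.2,0],[0,0.08,0,0.2,0],[0,0.05,0,0.2,0],[0,0.05,0,0.2,0],[0,0,0,0,0]]]'
python3 tl.py
```

```text
(array([ 43.1, -33.4,  35.4]), np.float64(2.02))
tray x,y of G 31.548615218431664 585.5429802915307 z 155.1631649530584
t: 57.4
ee_pos: [0.6847, 0.2638, 0.3139]
tcp_rot: [[0.969, -0.247, 0.004], [-0.247, -0.969, 0.001], [0.004, -0.002, -1.0]]
force: [5.5, 0.5, 9.0]
opening: 0.0581
gripper_force: 30.0
t: 57.9
ee_pos: [0.6871, 0.2632, 0.3055]
tcp_rot: [[0.969, -0.247, 0.004], [-0.247, -0.969, 0.001], [0.003, -0.002, -1.0]]
force: [5.5, -0.5, 7.0]
opening: 0.0584
gripper_force: 30.0
[[405, 157], [243, 157], [208, 290], [239, 386], [411, 384], [440, 292]]
B 67.46000029245468 -0.2818747810371114 46.6082070456196
```

```bash
python3 tilt.py "[[243,157],[405,157],[208,290],[440,292]]" 30
python3 -m creep '[[[0,0.05,0,0.2,0],[0,0.05,0,0.2,0],[0,0.05,0,0.2,0],[0,0.05,0,0.2,0],[0,0,0,0,0]]]'
python3 -m creep '[[[0,0,0,0.2,0],[0,0,0,0.2,0],[0,0,0,0.2,0],[0,0,0,0.2,0],[0,0,0,0,0]]]'
python3 tl.py
```

```text
(array([ 27.6, -33.2,  30.7]), np.float64(2.03))
tray x,y of G 37.61317364070082 585.6135184685041 z 138.56672601048123
t: 58.45
ee_pos: [0.6889, 0.2628, 0.2972]
tcp_rot: [[0.969, -0.247, 0.003], [-0.247, -0.969, 0.001], [0.002, -0.002, -1.0]]
force: [3.1, 0.3, 7.0]
opening: 0.058
gripper_force: 30.0
t: 58.95
ee_pos: [0.689, 0.2628, 0.2893]
tcp_rot: [[0.969, -0.247, 0.003], [-0.247, -0.969, 0.001], [0.003, -0.002, -1.0]]
force: [3.5, 0.5, 6.1]
opening: 0.058
gripper_force: 30.0
[[251, 166], [214, 244], [236, 385], [412, 385], [434, 245], [398, 167]]
B 62.330847067297384 -14.326508308463632 33.903215414493225
```

```bash
python3 tilt.py "[[251,166],[398,166],[214,244],[434,245]]" 15
python3 -m creep '[[[0,0,0,0.2,0],[0,0,0,0.2,0],[0,0,0,0.2,0],[0,0,0,0,0],[0,0,0,0,0]]]'
python3 tl.py
```

```text
(array([ 13. , -31.1,  27.2]), np.float64(1.94))
tray x,y of G 39.537814667027824 585.6620834545994 z 122.30991211164024
t: 59.5
ee_pos: [0.6889, 0.2628, 0.2832]
tcp_rot: [[0.969, -0.247, 0.003], [-0.247, -0.969, 0.001], [0.002, -0.002, -1.0]]
force: [3.7, 1.6, 6.8]
opening: 0.0578
gripper_force: 30.0
[[254, 172], [217, 230], [234, 382], [410, 386], [431, 231], [397, 175]]
B 59.0814076166912 -17.986799902127164 29.91521401242798
```

```bash
python3 -m creep '[[[0,0,0,0.2,0],[0,0,0,0.2,0],[0,0,0,0.2,0],[0,0,0,0.1,0],[0,0,0,0,0]]]'
python3 -m creep '[[[0,0.5,0,-0.5,0],[0,1.5,0,-1,0],[0,1,0,-2,0],[0,0,0,-2,0],[0,0,0,0,0]]]'
python3 tl.py
```

```text
t: 60.05
ee_pos: [0.6889, 0.2628, 0.2764]
tcp_rot: [[0.969, -0.247, 0.003], [-0.247, -0.969, 0.001], [0.002, -0.002, -1.0]]
force: [2.4, 0.5, 7.8]
opening: 0.0578
gripper_force: 30.0
t: 60.55
ee_pos: [0.7182, 0.2552, 0.3327]
tcp_rot: [[0.969, -0.247, 0.004], [-0.247, -0.969, 0.001], [0.003, -0.002, -1.0]]
force: [0.7, 0.5, -1.5]
opening: 0.0579
gripper_force: 30.0
[[255, 181], [221, 219], [237, 386], [411, 386], [426, 218], [392, 180]]
B 55.896057218220015 -22.39091566472831 25.017494082865845
```

```bash
python3 tilt.py "[[255,181],[393,181],[221,219],[427,219]]" 3; python3 -c "
from h import *
o=env.get_obs();print(o['ee_pos'],o['joint_pos'].round(2))"
```

```text
(array([  1.2, -27.7,  24.9]), np.float64(1.72))
tray x,y of G 69.39240276519426 585.5790905353821 z 163.7386056420823
[0.71788563 0.25530272 0.33073861] [ 0.31  0.33  1.31 -0.    1.5   2.13]
```

```bash
python3 -m creep '[[[0,0,0,-1.5,0],[0,0,0,-2,0],[0,0,0,-2,-5],[0,0,0,-1,-5],[0,0,0,0,-5]]]'
python3 -m creep '[[[0,-1.3,1.3,0,0],[0,-2.5,2.5,0,0],[0,-3,3,0,0],[0,-3.2,3.3,0,0],[0,-3.2,3.3,0,0]]]'
python3 -m creep '[[[0,-3.2,3.3,0,0],[0,-3.2,3.3,0,0],[0,-3.1,3.2,0,0],[0,-2.3,2.4,0,0],[0,-1.3,1.3,0,0]]]'
python3 -m creep '[[[0,0,0,3,0],[0,0,0,4,0],[0,0,0,3,0],[0,0,0,2,0],[0,0,0,1,0]]]'
python3 - <<'E'
from h import *
print(shift([.4565,-.0175,.033])); print(env.get_obs()["tcp_rot"][:2].round(3))
E
python3 tl.py
```

```text
t: 61.1
ee_pos: [0.7175, 0.2554, 0.3967]
tcp_rot: [[1.0, 0.017, 0.002], [0.017, -1.0, 0.001], [0.002, -0.0, -1.0]]
force: [0.0, -0.7, -1.3]
opening: 0.0578
gripper_force: 30.0
t: 61.6
ee_pos: [0.5858, 0.1188, 0.3942]
tcp_rot: [[1.0, 0.013, -0.001], [0.013, -1.0, -0.0], [-0.001, 0.0, -1.0]]
force: [-0.3, -0.7, -1.5]
opening: 0.0581
gripper_force: 30.0
t: 62.1
ee_pos: [0.4562, -0.0183, 0.3949]
tcp_rot: [[1.0, 0.012, 0.0], [0.012, -1.0, -0.0], [0.0, 0.0, -1.0]]
force: [0.4, -0.6, -1.7]
opening: 0.0579
gripper_force: 30.0
t: 62.6
ee_pos: [0.4575, -0.0169, 0.2628]
tcp_rot: [[1.0, 0.013, -0.003], [0.013, -1.0, 0.0], [-0.003, -0.0, -1.0]]
force: [0.4, 0.7, -1.2]
opening: 0.058
gripper_force: 30.0
[-0.04  0.07  6.28]
[[ 1.     0.013 -0.003]
 [ 0.013 -1.     0.   ]]
[[255, 181], [221, 219], [237, 386], [410, 386], [427, 219], [393, 180]]
B 55.647438819575534 -22.907219183811847 24.473137981208037
```

Lower to TCP ≈0.200, then probe for contact.

```bash
python3 -m creep '[[[0,0,0,2,0],[0,0,0,2,0],[0,0,0,1.5,0],[0,0,0,0.5,0],[0,0,0,0,0]]]'
python3 -m creep '[[[0,0,0,0.15,0],[0,0,0,0.15,0],[0,0,0,0,0],[0,0,0,0,0],[0,0,0,0,0]]]'
python3 -m creep '[[[0,0,0,0.15,0],[0,0,0,0.15,0],[0,0,0,0,0],[0,0,0,0,0],[0,0,0,0,0]]]'

```

```text
t: 63.15
ee_pos: [0.4581, -0.017, 0.2048]
tcp_rot: [[1.0, 0.013, -0.001], [0.013, -1.0, 0.0], [-0.001, -0.0, -1.0]]
force: [-0.3, -0.1, -1.6]
opening: 0.0577
gripper_force: 30.0
t: 63.65
ee_pos: [0.4581, -0.017, 0.202]
tcp_rot: [[1.0, 0.013, 0.0], [0.013, -1.0, -0.0], [0.0, 0.0, -1.0]]
force: [0.5, 1.0, -1.1]
opening: 0.058
gripper_force: 30.0
t: 64.15
ee_pos: [0.4581, -0.017, 0.1988]
tcp_rot: [[1.0, 0.013, 0.0], [0.013, -1.0, 0.0], [0.0, -0.0, -1.0]]
force: [0.6, -0.7, -1.7]
opening: 0.0577
gripper_force: 30.0
```

```bash
python3 -m creep '[[[0,0,0,0.15,0],[0,0,0,0.15,0],[0,0,0,0,0],[0,0,0,0,0],[0,0,0,0,0]]]'
python3 -m creep '[[[0,0,0,0.1,0],[0,0,0,0,0],[0,0,0,0,0],[0,0,0,0,0],[0,0,0,0,0]]]'

```

```text
t: 64.65
ee_pos: [0.4581, -0.017, 0.1958]
tcp_rot: [[1.0, 0.013, 0.0], [0.013, -1.0, -0.0], [0.0, 0.0, -1.0]]
force: [-0.5, -0.0, -1.5]
opening: 0.0584
gripper_force: 30.0
t: 65.15
ee_pos: [0.4581, -0.017, 0.1947]
tcp_rot: [[1.0, 0.013, -0.0], [0.013, -1.0, 0.0], [-0.0, -0.0, -1.0]]
force: [-0.0, 0.3, -0.4]
opening: 0.0583
gripper_force: 30.0
```

```bash
python3 -m creep '[[[0,0,0,0.1,0],[0,0,0,0,0],[63,0,0,0,0],[75,0,0,0,0],[100,0,0,0,0]]]'
python3 -m creep '[[[100,0,0,0,0],[100,0,0,0,0],[100,0,0,-1,0],[100,0,0,-1,0],[100,0,0,-2,0]]]'
python3 -m creep '[[[100,0,0,-2,0],[100,0,0,-3,0],[100,0,0,-4,0],[100,0,0,-4,0],[100,0,0,-4,0]]]'
python3 -m creep '[[[100,-2,0,0,0],[100,-3,0,0,0],[100,-3,0,0,0],[100,0,0,0,0],[100,0,0,0,0]]]'
python3 - <<'E'
from fit import *
c,a=snap("wrist","w16.png"); g=cv2.cvtColor(a,cv2.COLOR_BGR2HSV); m=((g[...,0]>100)&(g[...,0]<130)&(g[...,1]>120)).astype(np.uint8); m[330:]=0
k=max(cv2.findContours(m,0,2)[0],key=cv2.contourArea); q=cv2.approxPolyDP(k,5,True).reshape(-1,2); print(q.tolist()); print(plane(c,q,.063).round(3).tolist())
n=((g[...,0]>10)&(g[...,0]<28)&(g[...,1]>90)).astype(np.uint8); n[330:]=0
nn,_,st,ce=cv2.connectedComponentsWithStats(n)
for i in range(1,nn):
    if st[i,4]>30: print(ce[i].round(),st[i],plane(c,ce[i],.022).round(3))
E
```

```text
t: 65.65
ee_pos: [0.4581, -0.017, 0.1938]
tcp_rot: [[1.0, 0.013, 0.0], [0.013, -1.0, -0.0], [0.0, 0.0, -1.0]]
force: [0.4, -0.2, 0.1]
opening: 0.0704
gripper_force: 0.0
t: 66.15
ee_pos: [0.4579, -0.017, 0.2342]
tcp_rot: [[1.0, 0.013, -0.001], [0.013, -1.0, 0.0], [-0.001, -0.0, -1.0]]
force: [0.5, 0.4, -0.3]
opening: 0.0934
gripper_force: 0.0
t: 66.65
ee_pos: [0.4575, -0.0169, 0.4066]
tcp_rot: [[1.0, 0.013, 0.001], [0.013, -1.0, -0.0], [0.001, 0.0, -1.0]]
force: [0.6, -0.8, -0.3]
opening: 0.093
gripper_force: 0.0
t: 67.15
ee_pos: [0.3776, -0.018, 0.4049]
tcp_rot: [[1.0, 0.013, 0.002], [0.013, -1.0, -0.0], [0.002, 0.0, -1.0]]
force: [0.8, 0.2, 0.9]
opening: 0.0935
gripper_force: 0.0
[[286, 36], [289, 187], [358, 187], [362, 36]]
[[0.514, 0.011, 0.063], [0.404, 0.011, 0.063], [0.405, -0.044, 0.063], [0.515, -0.043, 0.063]]
[601.  92.] [  537     0   103   178 12669] [[ 0.483 -0.252  0.022]]
```

```bash
python3 -m creep '[[[50,3,0,0,0],[50,4,0.5,0,0],[50,3,0.5,0,0],[50,0,0,0,0],[50,0,0,0,0]]]' >/dev/null
python3 - <<'E'
from h import *
c,a=snap("wrist","w17.png"); g=cv2.cvtColor(a,cv2.COLOR_BGR2HSV)
n=((g[...,0]>10)&(g[...,0]<28)&(g[...,1]>90)).astype(np.uint8); n[340:]=0
nn,_,st,ce=cv2.connectedComponentsWithStats(n)
for i in range(1,nn):
    if st[i,4]>30:
        x,y,w,h=st[i,:4]; print(ce[i].round(),st[i],plane(c,ce[i],.018).round(4))
c,a=snap("top","t17.png"); g=cv2.cvtColor(a,cv2.COLOR_BGR2HSV); n=((g[...,0]>10)&(g[...,0]<28)&(g[...,1]>80)).astype(np.uint8)
nn,_,st,ce=cv2.connectedComponentsWithStats(n)
for i in range(1,nn):
    if st[i,4]>12: print("top",ce[i].round(),st[i],plane(c,ce[i],.018).round(3))
print(env.get_obs()["ee_pos"])
E
```

```text
[381.  52.] [367  36  30  33 607] [[ 0.6098 -0.0717  0.018 ]]
[283.  57.] [269  42  29  31 555] [[0.6048 0.009  0.018 ]]
[592. 186.] [  513    51   127   249 21088] [[ 0.5015 -0.2708  0.018 ]]
top [364. 237.] [359 231  12  13  95] [[ 0.611 -0.071  0.018]]
top [324. 239.] [319 234  11  11  65] [[0.606 0.01  0.018]]
top [481. 288.] [ 435  234   93  109 7194] [[ 0.509 -0.303  0.018]]
[ 0.47812191 -0.02666122  0.40365589]
```

```bash
python3 -m creep '[[[50,4,1.5,0,0],[50,4.5,1.6,0,0],[50,4.6,1.54,0,0],[50,0,0,2,0],[50,0,0,4,0]]]'
python3 -m creep '[[[50,0,0,4,0],[50,0,0,4,0],[50,0,0,3,0],[50,0,0,2,0],[50,0,0,1,0]]]'
python3 -c "
from h import *
print(shift([.6098,-.0717,.024]))"
```

```text
t: 68.3
ee_pos: [0.6107, -0.0718, 0.3455]
tcp_rot: [[1.0, 0.012, 0.004], [0.012, -1.0, -0.001], [0.004, 0.001, -1.0]]
force: [0.6, -0.5, -0.7]
opening: 0.0465
gripper_force: 0.0
t: 68.8
ee_pos: [0.609, -0.0713, 0.2023]
tcp_rot: [[1.0, 0.013, -0.002], [0.013, -1.0, 0.0], [-0.002, -0.0, -1.0]]
force: [0.1, 0.5, -0.8]
opening: 0.0465
gripper_force: 0.0
[0.11 0.05 1.13]
```

```bash
python3 -m creep '[[[50,0,0,0.6,0],[50,0,0,0.5,0],[50,0,0,0,0],[0,0,0,0,0],[0,0,0,0,0]]]'
python3 -m creep '[[[0,0,0,0,0],[0,0,0,-1,0],[0,0,0,-3,0],[0,0,0,-4,7.5],[0,0,0,-4,7.5]]]'
python3 -m creep '[[[0,-0.1,2,-2,0],[0,-0.2,4,0,0],[0,-0.2,4.5,0,0],[0,-0.2,4.5,0,0],[0,-0.2,4.5,0,0]]]'
python3 -m creep '[[[0,-0.15,3.2,0,0],[0,0,1.5,0,0],[0,0,0,0,0],[0,0,0,1.5,0],[0,0,0,1,0]]]'
python3 - <<'E'
from h import *
print(shift([.54,-.3036,.048])); c,a=snap("wrist","w18.png"); snap("top","t18.png")
E
```

```text
t: 69.3
ee_pos: [0.6099, -0.0715, 0.1935]
tcp_rot: [[1.0, 0.013, 0.001], [0.013, -1.0, -0.0], [0.001, 0.0, -1.0]]
force: [0.3, -0.2, -0.3]
opening: 0.0349
gripper_force: 0.0
t: 69.8
ee_pos: [0.6095, -0.0714, 0.3148]
tcp_rot: [[0.968, -0.251, -0.0], [-0.251, -0.968, 0.0], [-0.0, 0.0, -1.0]]
force: [0.5, -0.4, -1.3]
opening: 0.022
gripper_force: 30.0
t: 70.3
ee_pos: [0.5521, -0.2596, 0.3339]
tcp_rot: [[0.969, -0.246, 0.001], [-0.246, -0.969, -0.0], [0.001, 0.0, -1.0]]
force: [1.0, 0.3, 0.0]
opening: 0.0221
gripper_force: 30.0
t: 70.8
ee_pos: [0.5403, -0.3022, 0.3062]
tcp_rot: [[0.969, -0.245, -0.0], [-0.245, -0.969, 0.001], [-0.001, -0.0, -1.0]]
force: [-0.1, -1.0, -0.4]
opening: 0.0218
gripper_force: 30.0
[0.03 0.15 9.12]
```

```bash
python3 -m creep '[[[0,0,0.1,2,0],[0,0,0,2.5,0],[0,0,0,2,0],[0,0,0,1,0],[0,0,0,0.4,0]]]'
python3 -m creep '[[[0,0,0,0,0],[15,0,0,0,0],[30,0,0,0,0],[50,0,0,0,0],[50,0,0,0,0]]]'
python3 -m creep '[[[50,0,0,-2,0],[50,0,0,-3,0],[50,0,0,-4,0],[50,0,0,-4,0],[50,0,0,-2,0]]]'
python3 -m creep '[[[50,-4,-2,-2,0],[50,-4.5,-2,0,0],[50,-4,-2,0,0],[50,0,0,0,0],[50,0,0,0,0]]]'
python3 - <<'E'
from h import *
c,a=snap("wrist","w19.png"); g=cv2.cvtColor(a,cv2.COLOR_BGR2HSV)
# tray interior: list dark bore blobs and brass-vs-yellow hue
q=proj(c,[[.506+x*.969+y*.247,-.295-x*.247+y*.969,.010] for x,y in((-.084,-.059),(.084,-.059),(.084,.059),(-.084,.059))]); print(q.round().tolist())
M=np.zeros(a.shape[:2],np.uint8); cv2.fillPoly(M,[q.astype(np.int32)],1); M[340:]=0
px=g[M>0]; print(np.histogram(px[:,0],bins=[0,8,14,17,19,21,23,25,27,30,180])[0], np.percentile(px,[5,25,50,75,95],axis=0).round())
b=cv2.bitwise_and(a,a,mask=M)
n=((g[...,0]<20)&(M>0)).astype(np.uint8); nn,_,st,ce=cv2.connectedComponentsWithStats(n)
for i in range(1,nn):
    if st[i,4]>60: print(ce[i].round(),st[i])
E
```

```text
t: 71.4
ee_pos: [0.5398, -0.3039, 0.2279]
tcp_rot: [[0.969, -0.246, -0.001], [-0.246, -0.969, 0.001], [-0.001, -0.0, -1.0]]
force: [0.2, 0.1, -0.0]
opening: 0.0224
gripper_force: 30.0
t: 71.9
ee_pos: [0.5397, -0.3044, 0.2292]
tcp_rot: [[0.969, -0.247, 0.001], [-0.247, -0.969, -0.0], [0.001, 0.0, -1.0]]
force: [0.1, -0.8, 0.3]
opening: 0.0397
gripper_force: 0.0
t: 72.4
ee_pos: [0.5397, -0.3044, 0.383]
tcp_rot: [[0.969, -0.246, 0.004], [-0.246, -0.969, -0.002], [0.004, 0.001, -1.0]]
force: [0.0, -0.2, -0.2]
opening: 0.0462
gripper_force: 0.0
t: 72.9
ee_pos: [0.4329, -0.215, 0.3996]
tcp_rot: [[0.969, -0.246, 0.002], [-0.246, -0.969, -0.001], [0.002, 0.001, -1.0]]
force: [0.8, 0.6, 0.3]
opening: 0.0463
gripper_force: 0.0
[[451.0, 200.0], [470.0, -3.0], [324.0, -4.0], [324.0, 200.0]]
[    0    16   101  1013  1115 19738  5553     0     0     0] [[ 19. 180. 116.]
 [ 21. 200. 124.]
 [ 22. 202. 209.]
 [ 22. 204. 214.]
 [ 23. 208. 217.]]
[398.  55.] [383  40  31  31 713]
[406. 111.] [ 390   84   35   58 1307]
```

```bash
python3 -m creep '[[[50,-0.3,-3,0,0],[50,-0.4,-4.5,0,0],[50,-0.4,-4.6,0,0],[50,-0.4,-4.6,0,0],[50,-0.4,-4.6,0,0]]]' >/dev/null
python3 -m creep '[[[50,-0.1,-3.2,0,0],[50,0,-1.5,0,0],[50,0,0,0,0],[50,0,0,0,0],[50,0,0,0,0]]]'
python3 - <<'E'
from h import *
c,a=snap("wrist","w20.png"); g=cv2.cvtColor(a,cv2.COLOR_BGR2HSV)
n=((g[...,0]>10)&(g[...,0]<28)&(g[...,1]>90)).astype(np.uint8); n[340:]=0
nn,_,st,ce=cv2.connectedComponentsWithStats(n)
for i in range(1,nn):
    if st[i,4]>30: P=plane(c,ce[i],.018)[0]; print(ce[i].round(),st[i],P.round(4),shift([P[0],P[1],.024]))
E
```

```text
t: 73.95
ee_pos: [0.4784, 0.0406, 0.3985]
tcp_rot: [[0.969, -0.247, -0.001], [-0.247, -0.969, -0.0], [-0.0, 0.0, -1.0]]
force: [0.2, 0.4, -0.9]
opening: 0.0468
gripper_force: 0.0
[625. 115.] [ 599    0   41  196 4887] [ 0.4935 -0.231   0.018 ] [ 8.21 25.92 20.77]
[323.  52.] [309  36  29  32 556] [0.6051 0.0093 0.018 ] [13.07 -0.12 20.76]
```

```bash
python3 -m creep '[[[50,3.5,-0.1,0,0],[50,4.8,0,0,0],[50,4.8,0,0,0],[50,0,0,3,0],[50,0,0,4,0]]]' >/dev/null
python3 -m creep '[[[50,0,0,4,0],[50,0,0,4,0],[50,0,0,3,0],[50,0,0,1.5,0],[50,0,0,0.8,0]]]' >/dev/null
python3 -m creep '[[[50,0,0,0.45,0],[50,0,0,0,0],[50,0,0,0,0],[0,0,0,0,0],[0,0,0,0,0]]]'
python3 -m creep '[[[0,0,0,0,0],[0,0,0,-1,0],[0,0,0,-3,0],[0,0,0,-4,0],[0,0,0,-4,0]]]'
python3 -m creep '[[[0,-0.5,2,-2,0],[0,-1,4.4,-2,0],[0,-1.05,4.6,0,0],[0,-1.05,4.6,0,0],[0,-1.05,4.6,0,0]]]'
python3 -m creep '[[[0,-1.05,4.6,0,0],[0,-1,4,0,0],[0,-0.4,2.1,0,0],[0,0,0,1.5,0],[0,0,0,1.5,0]]]'
python3 -c "
from h import *
print(shift([.46,-.273,.061]))"
```

```text
t: 75.5
ee_pos: [0.6054, 0.0102, 0.192]
tcp_rot: [[0.969, -0.246, 0.001], [-0.246, -0.969, -0.0], [0.001, -0.0, -1.0]]
force: [1.3, 0.2, -0.4]
opening: 0.0348
gripper_force: 0.0
t: 76.0
ee_pos: [0.6049, 0.0102, 0.3132]
tcp_rot: [[0.969, -0.246, -0.0], [-0.246, -0.969, 0.0], [-0.0, 0.0, -1.0]]
force: [0.4, -0.2, 0.4]
opening: 0.0204
gripper_force: 29.9
t: 76.5
ee_pos: [0.5091, -0.1753, 0.3524]
tcp_rot: [[0.969, -0.246, 0.001], [-0.246, -0.969, -0.0], [0.001, 0.0, -1.0]]
force: [1.4, -0.7, -0.8]
opening: 0.0205
gripper_force: 29.9
t: 77.0
ee_pos: [0.4601, -0.2718, 0.3209]
tcp_rot: [[0.969, -0.247, 0.001], [-0.247, -0.969, -0.0], [0.001, 0.0, -1.0]]
force: [0.1, 0.0, -0.2]
opening: 0.0211
gripper_force: 29.9
[-0.01  0.12  9.29]
```

Drop, rise, back off and count the nuts; also check tray pose.

```bash
python3 -m creep '[[[0,0,0.1,2,0],[0,0,0,3,0],[0,0,0,2.5,0],[0,0,0,1.2,0],[0,0,0,0.5,0]]]'
python3 -m creep '[[[0,0,0,0,0],[15,0,0,0,0],[30,0,0,0,0],[50,0,0,0,0],[50,0,0,0,0]]]'
python3 -m creep '[[[50,0,0,-2,0],[50,0,0,-3,0],[50,0,0,-4,0],[50,0,0,-4,0],[50,0,0,-4,0]]]' >/dev/null
python3 -m creep '[[[50,-2,0,-1,0],[50,-3,0,0,0],[50,-1,0,0,0],[50,0,0,0,0],[50,0,0,0,0]]]'
python3 - <<'E'
from h import *
c,a=snap("wrist","w21.png"); g=cv2.cvtColor(a,cv2.COLOR_BGR2HSV)
q=proj(c,[[.506+x*.969+y*.247,-.295-x*.247+y*.969,.010] for x,y in((-.084,-.059),(.084,-.059),(.084,.059),(-.084,.059))]); print(q.round().tolist())
M=np.zeros(a.shape[:2],np.uint8); cv2.fillPoly(M,[q.astype(np.int32)],1)
n=((g[...,0]<20)&(M>0)).astype(np.uint8); nn,_,st,ce=cv2.connectedComponentsWithStats(n)
for i in range(1,nn):
    if st[i,4]>60: print(ce[i].round(),st[i])
y=((g[...,0]>18)&(g[...,0]<32)&(g[...,1]>130)).astype(np.uint8); k=max(cv2.findContours(y,0,2)[0],key=cv2.contourArea); h=cv2.approxPolyDP(cv2.convexHull(k),6,True).reshape(-1,2); print(h.tolist(),plane(c,h,.07).round(4).tolist())
print(env.get_obs()["ee_pos"])
E
```

```text
t: 77.5
ee_pos: [0.4602, -0.2719, 0.2277]
tcp_rot: [[0.969, -0.245, -0.002], [-0.245, -0.969, 0.001], [-0.002, -0.001, -1.0]]
force: [-0.3, -0.4, -0.3]
opening: 0.0209
gripper_force: 29.9
t: 78.0
ee_pos: [0.4601, -0.2729, 0.2298]
tcp_rot: [[0.969, -0.247, 0.001], [-0.247, -0.969, -0.0], [0.001, 0.0, -1.0]]
force: [-0.8, -0.4, 0.1]
opening: 0.0392
gripper_force: 0.0
t: 79.0
ee_pos: [0.4022, -0.2582, 0.4092]
tcp_rot: [[0.969, -0.247, 0.0], [-0.247, -0.969, -0.0], [0.0, 0.0, -1.0]]
force: [-0.7, -0.4, -0.2]
opening: 0.0464
gripper_force: 0.0
[[398.0, 177.0], [408.0, -28.0], [264.0, -28.0], [272.0, 177.0]]
[336.  30.] [323  14  28  34 692]
[348.  86.] [ 332   59   33   58 1202]
[324. 140.] [312 127  26  26 464]
[[430, 0], [419, 193], [258, 195], [246, 0]] [[0.538, -0.3693, 0.07], [0.405, -0.3367, 0.07], [0.4351, -0.2122, 0.07], [0.5697, -0.2444, 0.07]]
[ 0.40248348 -0.25820558  0.40904457]
```

```bash
for i in 1 2; do python3 -m creep '[[[50,0,0,-0.7,-8.5],[50,0,0,-0.7,-8.5],[50,0,0,-0.7,-8.5],[50,0,0,-0.7,-8.5],[50,0,0,-0.7,-8.5]]]' >/dev/null; done
python3 -m creep '[[[50,2,0,0,-5],[50,4.5,0.07,0,0],[50,4.5,0.07,0,0],[50,4.5,0.07,0,0],[50,4.5,0.07,0,0]]]'
python3 -m creep '[[[50,4.5,0.07,0,0],[50,4.5,0.07,0,0],[50,4.5,0.07,0,0],[50,4.5,0.07,0,0],[50,4.5,0.07,0,0]]]' >/dev/null
python3 -m creep '[[[50,4.5,0.07,0,0],[50,4.5,0.07,0,0],[50,4.3,0,0,0],[50,2,0,0,0],[50,0,0,0,0]]]'
python3 -m creep '[[[50,0,0,0,0],[50,0,0,0,0],[50,0,0,0,0],[50,0,0,0,0],[50,0,0,0,0]]]'
cat > rim.py <<'E'
import sys
from h import *
c,a=snap("wrist"); g=cv2.cvtColor(a,cv2.COLOR_BGR2HSV); lo,hi,z,bot=map(float,sys.argv[1:5])
y=((g[...,0]>lo)&(g[...,0]<hi)&(g[...,1]>90)).astype(np.uint8); y[int(bot):]=0
k=max(cv2.findContours(y,0,2)[0],key=cv2.contourArea); h=cv2.approxPolyDP(cv2.convexHull(k),6,True).reshape(-1,2); P=plane(c,h,z); print(h.tolist(),P.round(4).tolist())
m=P.mean(0); o=env.get_obs(); print("mean",m.round(4),"ee",o["ee_pos"].round(4),"x,y offsets cm",shift(m)[:2])
E
python3 rim.py 35 85 .138 300
```

```text
t: 80.55
ee_pos: [0.4565, -0.0635, 0.479]
tcp_rot: [[0.247, 0.969, -0.0], [0.969, -0.247, 0.0], [0.0, -0.0, -1.0]]
force: [0.9, -1.2, -1.1]
opening: 0.0466
gripper_force: 0.0
t: 81.55
ee_pos: [0.5543, 0.3024, 0.4775]
tcp_rot: [[0.244, 0.97, -0.002], [0.97, -0.244, -0.001], [-0.001, -0.002, -1.0]]
force: [0.6, -0.1, -0.1]
opening: 0.0463
gripper_force: 0.0
t: 82.05
ee_pos: [0.5534, 0.2992, 0.4795]
tcp_rot: [[0.247, 0.969, 0.0], [0.969, -0.247, 0.0], [0.0, 0.0, -1.0]]
force: [0.5, 0.9, -0.3]
opening: 0.0462
gripper_force: 0.0
[[439, 142], [427, 294], [221, 293], [209, 143], [412, 134]] [[0.654, 0.3387, 0.138], [0.6226, 0.2142, 0.138], [0.4499, 0.2593, 0.138], [0.4815, 0.382, 0.138], [0.6348, 0.3497, 0.138]]
mean [0.5685 0.3088 0.138 ] ee [0.5534 0.2994 0.4795] x,y offsets cm [1.28 1.22]
```

```bash
python3 -m creep '[[[50,0.1,-0.1,2,0],[50,0,0,3.5,0],[50,0,0,3.5,0],[50,0,0,3.5,0],[50,0,0,3,0]]]' >/dev/null
python3 -m creep '[[[50,0,0,2,0],[50,0,0,1.5,0],[50,0,0,0.75,0],[50,0,0,0,0],[50,0,0,0,0]]]'
python3 -m creep '[[[0,0,0,0,0],[0,0,0,0,0],[0,0,0,0,0],[0,0,0,0,0],[0,0,0,0,0]]]'
python3 -m creep '[[[0,0,0,0,0],[0,0,0,0,0],[0,0,0,-0.5,0],[0,0,0,-0.5,0],[0,0,0,-0.5,0]]]'
python3 -m creep '[[[0,0,0,-1,0],[0,0,0,-2.5,0],[0,0,0,-3.5,0],[0,0,0,-3.5,0],[0,0,0,-3.5,0]]]'
python3 -c "
from h import *
print(shift([.5062,-.2925,.2]))"
```

```text
t: 83.1
ee_pos: [0.553, 0.301, 0.2828]
tcp_rot: [[0.247, 0.969, 0.001], [0.969, -0.247, 0.001], [0.001, 0.001, -1.0]]
force: [-0.5, -0.6, -0.4]
opening: 0.0464
gripper_force: 0.0
t: 83.6
ee_pos: [0.5528, 0.301, 0.2819]
tcp_rot: [[0.246, 0.969, 0.0], [0.969, -0.246, 0.0], [0.0, 0.0, -1.0]]
force: [0.8, -0.5, 0.9]
opening: 0.0138
gripper_force: 30.0
t: 84.1
ee_pos: [0.5527, 0.301, 0.2968]
tcp_rot: [[0.246, 0.969, -0.001], [0.969, -0.246, -0.0], [-0.0, -0.001, -1.0]]
force: [-0.1, 0.7, -5.8]
opening: 0.0139
gripper_force: 30.0
t: 84.6
ee_pos: [0.5525, 0.3009, 0.4389]
tcp_rot: [[0.246, 0.969, 0.0], [0.969, -0.246, 0.0], [0.0, 0.0, -1.0]]
force: [-0.2, 0.3, -6.0]
opening: 0.0136
gripper_force: 30.0
[-58.65  10.13   7.18]
```

```bash
python3 -m creep '[[[0,-2,0.34,0,0],[0,-3.5,0.6,0,0],[0,-4,0.68,0,0],[0,-4.5,0.78,0,0],[0,-4.5,0.78,0,0]]]' >/dev/null
python3 -m creep '[[[0,-4.5,0.78,0,0],[0,-4.5,0.78,0,0],[0,-4.5,0.78,0,0],[0,-4.5,0.78,0,0],[0,-4.5,0.78,0,0]]]' >/dev/null
python3 -m creep '[[[0,-4.5,0.78,0,0],[0,-4.5,0.78,0,0],[0,-4,0.7,0,0],[0,-3,0.5,0,0],[0,-1.65,0.28,0,0]]]'
python3 -m creep '[[[0,0,0,2,0],[0,0,0,3,0],[0,0,0,3,0],[0,0,0,2,0],[0,0,0,1,0]]]' >/dev/null
python3 -m creep '[[[0,0,0,1,0],[0,0,0,1,0],[0,0,0,0.7,0],[0,0,0,0,0],[0,0,0,0,0]]]'
python3 -m creep '[[[0,0,0,0,0],[0,0,0,0,0],[0,0,0,0,0],[0,0,0,0,0],[0,0,0,0,0]]]'
python3 -c "
from h import *
print(shift([.5062,-.2925,.111]),env.get_obs()['tcp_rot'][:2].round(4))"
```

```text
t: 86.1
ee_pos: [0.5052, -0.2948, 0.4358]
tcp_rot: [[0.249, 0.969, -0.001], [0.969, -0.249, 0.0], [-0.0, -0.001, -1.0]]
force: [0.4, 0.7, -6.1]
opening: 0.0137
gripper_force: 30.0
t: 87.1
ee_pos: [0.5064, -0.2924, 0.3002]
tcp_rot: [[0.246, 0.969, 0.0], [0.969, -0.246, -0.0], [-0.0, 0.0, -1.0]]
force: [0.4, 0.5, -5.1]
opening: 0.0141
gripper_force: 30.0
t: 87.6
ee_pos: [0.5063, -0.2924, 0.2998]
tcp_rot: [[0.247, 0.969, 0.0], [0.969, -0.247, -0.0], [-0.0, 0.0, -1.0]]
force: [-0.3, 0.6, -5.1]
opening: 0.0137
gripper_force: 30.0
[-0.01 -0.01  2.18] [[ 2.465e-01  9.691e-01  1.000e-04]
 [ 9.691e-01 -2.465e-01 -1.000e-04]]
```

```bash
python3 -m creep '[[[0,0,0,0.5,0],[0,0,0,0.5,0],[0,0,0,0.3,0],[0,0,0,0,0],[0,0,0,0,0]]]'
python3 -m creep '[[[0,0,0,0.2,0],[0,0,0,0.2,0],[0,0,0,0.2,0],[0,0,0,0,0],[0,0,0,0,0]]]'
python3 -m creep '[[[0,0,0,0.1,0],[0,0,0,0.1,0],[0,0,0,0.1,0],[0,0,0,0,0],[0,0,0,0,0]]]'
```

```text
t: 88.1
ee_pos: [0.5063, -0.2924, 0.2867]
tcp_rot: [[0.246, 0.969, -0.0], [0.969, -0.246, 0.0], [0.0, -0.0, -1.0]]
force: [-0.6, 0.2, -5.5]
opening: 0.014
gripper_force: 30.0
t: 88.6
ee_pos: [0.5063, -0.2924, 0.2807]
tcp_rot: [[0.246, 0.969, -0.0], [0.969, -0.246, 0.0], [0.0, -0.0, -1.0]]
force: [-0.4, -0.4, -5.8]
opening: 0.014
gripper_force: 30.0
t: 89.1
ee_pos: [0.5063, -0.2924, 0.2779]
tcp_rot: [[0.246, 0.969, 0.0], [0.969, -0.246, -0.0], [-0.0, 0.0, -1.0]]
force: [-1.3, 0.8, -2.2]
opening: 0.014
gripper_force: 30.0
```

Seated at the original height. Release and fetch grey.

```bash
python3 -m creep '[[[0,0,0,0.05,0],[10,0,0,0,0],[30,0,0,0,0],[50,0,0,0,0],[50,0,0,0,0]]]'
python3 -m creep '[[[50,0,0,-2,0],[50,0,0,-3,0],[50,0,0,-4,0],[50,0,0,-4,0],[50,0,0,-3,0]]]' >/dev/null
python3 rim.py 35 85 .134 300
for i in 1 2; do python3 -m creep '[[[50,4.5,-0.77,0,0],[50,4.5,-0.77,0,0],[50,4.5,-0.77,0,0],[50,4.5,-0.77,0,0],[50,4.5,-0.77,0,0]]]' >/dev/null; done
python3 -m creep '[[[50,4.5,-0.77,0,0],[50,4.5,-0.77,0,0],[50,4,-0.75,0,0],[50,0.6,0,0,0],[50,0,0,0,0]]]'
python3 -m creep '[[[50,0,0,0,0],[50,0,0,0,0],[50,0,0,0,0],[50,0,0,0,0],[50,0,0,0,0]]]'
python3 - <<'E'
from h import *
c,a=snap("wrist","w22.png"); print(shift([.5536,.2999,.2])); np.save("c22.npy",np.r_[c[2].ravel(),c[3]])
g=cv2.cvtColor(a,cv2.COLOR_BGR2HSV); print([ (r,g[r,320].tolist()) for r in range(100,330,10)])
E
```

```text
t: 89.6
ee_pos: [0.5064, -0.2924, 0.2773]
tcp_rot: [[0.246, 0.969, 0.0], [0.969, -0.246, -0.0], [-0.0, 0.0, -1.0]]
force: [-0.0, -0.8, -0.6]
opening: 0.0332
gripper_force: 0.0
[[452, 148], [438, 299], [208, 299], [195, 149], [234, 140], [423, 140]] [[0.6062, -0.2546, 0.134], [0.5779, -0.3657, 0.134], [0.4052, -0.3215, 0.134], [0.434, -0.2114, 0.134], [0.462, -0.2124, 0.134], [0.5877, -0.2444, 0.134]]
mean [ 0.5122 -0.2683  0.134 ] ee [ 0.5061 -0.2922  0.4448] x,y offsets cm [ 2.53 -0.22]
t: 91.65
ee_pos: [0.5539, 0.3012, 0.4365]
tcp_rot: [[0.245, 0.97, -0.001], [0.97, -0.245, -0.0], [-0.001, -0.001, -1.0]]
force: [0.7, -0.6, 0.1]
opening: 0.0464
gripper_force: 0.0
t: 92.15
ee_pos: [0.5539, 0.2998, 0.4374]
tcp_rot: [[0.247, 0.969, 0.0], [0.969, -0.247, 0.0], [0.0, 0.0, -1.0]]
force: [-0.8, 0.7, -0.8]
opening: 0.046
gripper_force: 0.0
[-0.   -0.04  7.04]
[(100, [21, 20, 203]), (110, [18, 22, 117]), (120, [24, 34, 38]), (130, [15, 28, 36]), (140, [0, 7, 69]), (150, [10, 10, 74]), (160, [15, 7, 74]), (170, [0, 7, 72]), (180, [30, 7, 69]), (190, [15, 7, 71]), (200, [0, 0, 68]), (210, [0, 4, 70]), (220, [15, 7, 70]), (230, [20, 11, 70]), (240, [15, 8, 68]), (250, [30, 7, 71]), (260, [15, 7, 70]), (270, [10, 11, 70]), (280, [20, 13, 61]), (290, [21, 23, 112]), (300, [20, 19, 202]), (310, [23, 20, 202]), (320, [21, 21, 199])]
```

```bash
python3 - <<'E'
from h import *
a=cv2.imread("pics/w22.png"); g=cv2.cvtColor(cv2.medianBlur(a,5),cv2.COLOR_BGR2HSV)
m=((g[...,1]<17)&(g[...,2]>45)&(g[...,2]<150)).astype(np.uint8); m[345:]=0; m=cv2.morphologyEx(m,cv2.MORPH_OPEN,np.ones((5,5)))
k=max(cv2.findContours(m,0,2)[0],key=cv2.contourArea); h=cv2.approxPolyDP(cv2.convexHull(k),6,True).reshape(-1,2)
e=np.load("c22.npy"); c=cam("wrist"); c=(c[0],c[1],e[:9].reshape(3,3),e[9:])
P=plane(c,h,.074); print(h.tolist(),P.round(4).tolist()); r=cv2.minAreaRect((plane(c,k.reshape(-1,2),.074)[:,:2]*1000).astype(np.float32)); print(r)
E
```

```text
[[433, 143], [419, 285], [226, 284], [217, 141], [369, 136]] [[0.6549, 0.3368, 0.074], [0.6208, 0.2141, 0.074], [0.4493, 0.2589, 0.074], [0.4826, 0.3824, 0.074], [0.6049, 0.3552, 0.074]]
((552.0296020507812, 298.62823486328125), (135.0797882080078, 182.86947631835938), 76.34796142578125)
```

```bash
python3 -m creep '[[[50,0,-0.15,2.5,0],[50,0,0,4,0],[50,0,0,4,0],[50,0,0,4,0],[50,0,0,3,0]]]' >/dev/null
python3 -m creep '[[[50,0,0,2,0],[50,0,0,1.5,0],[50,0,0,0.95,0],[50,0,0,0,0],[50,0,0,0,0]]]'
python3 -m creep '[[[0,0,0,0,0],[0,0,0,0,0],[0,0,0,0,0],[0,0,0,0,0],[0,0,0,0,0]]]'
python3 -m creep '[[[0,0,0,0,0],[0,0,0,0,0],[0,0,0,-0.5,0],[0,0,0,-0.5,0],[0,0,0,-0.5,0]]]'
python3 -m creep '[[[0,0,0,-1.5,0],[0,0,0,-3,0],[0,0,0,-4,0],[0,0,0,-4,0],[0,0,0,-4,0]]]' >/dev/null
python3 -m creep '[[[0,0,0,-4,0],[0,0,0,-2,0],[0,0,0,-1,0],[0,0,0,0,0],[0,0,0,0,0]]]'
python3 -c "
from h import *
print(shift([.5063,-.2925,.2]))"
```

```text
t: 93.2
ee_pos: [0.5527, 0.3007, 0.2187]
tcp_rot: [[0.246, 0.969, 0.001], [0.969, -0.246, 0.0], [0.001, 0.001, -1.0]]
force: [-0.3, -0.1, 0.3]
opening: 0.0466
gripper_force: 0.0
t: 93.7
ee_pos: [0.5525, 0.3006, 0.218]
tcp_rot: [[0.246, 0.969, 0.001], [0.969, -0.246, 0.0], [0.0, 0.0, -1.0]]
force: [1.4, 0.0, 0.7]
opening: 0.0136
gripper_force: 30.0
t: 94.2
ee_pos: [0.5523, 0.3005, 0.2328]
tcp_rot: [[0.246, 0.969, -0.001], [0.969, -0.246, -0.0], [-0.0, -0.001, -1.0]]
force: [0.0, 0.0, -5.3]
opening: 0.0136
gripper_force: 30.0
t: 95.2
ee_pos: [0.5524, 0.3006, 0.4665]
tcp_rot: [[0.247, 0.969, -0.001], [0.969, -0.247, -0.001], [-0.001, -0.001, -1.0]]
force: [-0.3, 0.1, -5.8]
opening: 0.0132
gripper_force: 30.0
[-58.58  10.18   9.99]
```

```bash
python3 -m creep '[[[0,-2,0.34,0,0],[0,-3.5,0.6,0,0],[0,-4,0.68,0,0],[0,-4.5,0.78,0,0],[0,-4.5,0.78,0,0]]]' >/dev/null
python3 -m creep '[[[0,-4.5,0.78,0,0],[0,-4.5,0.78,0,0],[0,-4.5,0.78,0,0],[0,-4.5,0.78,0,0],[0,-4.5,0.78,0,0]]]' >/dev/null
python3 -m creep '[[[0,-4.5,0.78,0,0],[0,-4.5,0.78,0,0],[0,-4,0.7,0,0],[0,-3,0.5,0,0],[0,-1.6,0.3,0,0]]]'
python3 -m creep '[[[0,0,0,2,0],[0,0,0,3,0],[0,0,0,3,0],[0,0,0,1.5,0],[0,0,0,0.7,0]]]' >/dev/null
python3 -m creep '[[[0,0,0,0,0],[0,0,0,0,0],[0,0,0,0,0],[0,0,0,0,0],[0,0,0,0,0]]]'
python3 - <<'E'
from h import *
print(shift([.5062,-.2925,.175]),env.get_obs()['tcp_rot'][:2].round(4))
E
```

```text
t: 96.7
ee_pos: [0.5053, -0.2949, 0.4661]
tcp_rot: [[0.249, 0.969, -0.002], [0.969, -0.249, 0.001], [0.0, -0.002, -1.0]]
force: [0.0, 0.5, -6.5]
opening: 0.0135
gripper_force: 30.0
t: 97.7
ee_pos: [0.5063, -0.2924, 0.3663]
tcp_rot: [[0.246, 0.969, 0.001], [0.969, -0.246, -0.0], [-0.0, 0.001, -1.0]]
force: [-0.1, 0.1, -5.1]
opening: 0.0141
gripper_force: 30.0
[-0.01 -0.02  2.43] [[ 2.465e-01  9.692e-01  6.000e-04]
 [ 9.692e-01 -2.465e-01 -4.000e-04]]
```

```bash
python3 -m creep '[[[0,0,0,0.5,0],[0,0,0,0.7,0],[0,0,0,0.4,0],[0,0,0,0,0],[0,0,0,0,0]]]'
python3 -m creep '[[[0,0,0,0.2,0],[0,0,0,0.2,0],[0,0,0,0.2,0],[0,0,0,0,0],[0,0,0,0,0]]]'
python3 -m creep '[[[0,0,0,0.1,0],[0,0,0,0.1,0],[0,0,0,0,0],[0,0,0,0,0],[0,0,0,0,0]]]'
```

```text
t: 98.2
ee_pos: [0.5063, -0.2924, 0.3496]
tcp_rot: [[0.246, 0.969, -0.0], [0.969, -0.246, 0.0], [0.0, -0.0, -1.0]]
force: [0.7, 0.4, -4.2]
opening: 0.0136
gripper_force: 30.0
t: 98.7
ee_pos: [0.5063, -0.2924, 0.3437]
tcp_rot: [[0.246, 0.969, -0.0], [0.969, -0.246, 0.0], [-0.0, -0.0, -1.0]]
force: [-0.5, -0.5, -5.7]
opening: 0.0135
gripper_force: 30.0
t: 99.2
ee_pos: [0.5063, -0.2924, 0.342]
tcp_rot: [[0.246, 0.969, 0.0], [0.969, -0.246, -0.0], [-0.0, 0.0, -1.0]]
force: [-0.7, -0.0, -0.6]
opening: 0.0135
gripper_force: 30.0
```

Seated. Release, retreat, then check everything against the initial pictures.

```bash
python3 -m creep '[[[0,0,0,0.05,0],[10,0,0,0,0],[30,0,0,0,0],[50,0,0,0,0],[50,0,0,0,0]]]'
python3 -m creep '[[[50,0,0,-2,0],[50,0,0,-3,0],[50,0,0,-4,0],[50,0,0,-4,0],[50,0,0,-3,0]]]' >/dev/null
for i in 1 2 3 4; do python3 -m creep '[[[50,4.2,-2.4,0,0],[50,4.2,-2.4,0,0],[50,4.2,-2.4,0,0],[50,4.2,-2.4,0,0],[50,4.2,-2.4,0,0]]]'|head -2; done
python3 - <<'E'
from h import *
for n in("top","scene"):
    c,a=snap(n,n+"_end.png"); b=cv2.imread(f"pics/{n}0.png"); d=(cv2.absdiff(cv2.GaussianBlur(a,(3,3),0),cv2.GaussianBlur(b,(3,3),0)).max(2)>30).astype(np.uint8)
    d=cv2.morphologyEx(d,cv2.MORPH_OPEN,np.ones((2,2))); nn,_,st,ce=cv2.connectedComponentsWithStats(cv2.dilate(d,np.ones((5,5))))
    for i in range(1,nn):
        if st[i,4]>40: print(n,ce[i].round(),st[i])
g=cv2.cvtColor(cv2.imread("pics/top_end.png"),cv2.COLOR_BGR2HSV); m=((g[...,0]>100)&(g[...,0]<130)&(g[...,1]>100)).astype(np.uint8); m[:270]=0;m[360:]=0;m[:,:312]=0;m[:,370:]=0
k=max(cv2.findContours(m,0,2)[0],key=cv2.contourArea); print(cv2.boundingRect(k))
E
```

```text
t: 99.7
ee_pos: [0.5063, -0.2924, 0.3411]
tcp_rot: [[0.246, 0.969, 0.0], [0.969, -0.246, -0.0], [-0.0, 0.0, -1.0]]
force: [-0.5, 0.2, -0.2]
opening: 0.0332
gripper_force: 0.0
t: 100.7
ee_pos: [0.4408, -0.0578, 0.5012]
t: 101.2
ee_pos: [0.376, 0.1755, 0.5015]
t: 101.7
ee_pos: [0.3114, 0.4089, 0.5013]
t: 102.2
ee_pos: [0.2472, 0.642, 0.501]
top [365. 238.] [357 229  16  18 245]
top [325. 240.] [318 232  15  17 221]
top [492. 242.] [489 240   8   6  48]
top [524. 249.] [519 244  12  11 122]
top [490. 250.] [486 247  10   7  65]
top [524. 259.] [520 256  10   7  66]
top [344. 300.] [336 286  17  29 429]
top [ 89. 363.] [   0  301  265  127 5718]
top [477. 316.] [472 313  10   8  70]
top [510. 325.] [505 322  10   7  65]
top [509. 332.] [505 330   9   6  54]
top [339. 344.] [323 341  33   7 230]
top [ 79. 434.] [   0  393  193   87 3351]
top [318. 454.] [311 441  14  27 225]
scene [431.   2.] [424   0  15   5  73]
scene [449.  15.] [443   0  14  33 323]
scene [568.  30.] [ 476    0  164   67 5209]
scene [621.   5.] [598   0  42  13 403]
scene [437.  69.] [427  39  21  61 545]
scene [469.  89.] [452  59  30  51 524]
scene [436. 108.] [433 104   7   8  56]
scene [468. 135.] [446 109  36  45 463]
scene [635. 132.] [629 117  11  32 246]
scene [402. 148.] [395 134  13  30 197]
scene [637. 175.] [633 162   7  25 138]
scene [268. 177.] [265 165   7  25 152]
scene [464. 176.] [461 173   7   8  55]
scene [175. 191.] [172 183   8  18 117]
scene [555. 272.] [ 412  186  228  157 6327]
scene [390. 211.] [383 204  16  17 191]
scene [344. 224.] [329 220  30  10 211]
scene [316. 257.] [314 246   6  23 138]
scene [202. 273.] [197 269  11   9  69]
scene [330. 274.] [322 270  17   9 112]
scene [286. 284.] [279 275  16  20 297]
scene [320. 293.] [313 283  15  21 294]
(322, 283, 31, 59)
```

```bash
python3 -c "
from bench import env
print(env.job_done())"
```

```text
the job is handed in; nothing more can be done
None
```

The job is handed in after about 102 s of robot time: all four nuts are in the yellow tray, green and grey are restacked on it, and the empty scoop is upright on its red pad about 3 mm from where it stood. The final pictures show nothing else on the bench moved, but handing in returned no verdict.

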